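# Jack up the trailing arm on the bench and hold it

### The job

Lift the black rubber pad ring up off its post, set it on the saddle of the small lever jack so it lies flat over the saddle's pin, then stand the jack flat on the bench with the saddle and pad centred under the round lift boss at the free end of the hinged trailing arm. Then press the jack's T-handle all the way down so that the pad pushes the arm up, and finish while still holding the handle down. Raise the arm only with the jack, do not push it by hand, and leave the other things on the bench where they are.

Things in the scene. Friction and masses are not known exactly. Their poses are not given: they have to be found in the camera images.
- pad: Loose black rubber ring: outer diameter 48, hole diameter 24, 18 high, 50 g. Origin at the centre of its underside, z along its axis (up). Starts on one of the two posts of the rack, lying on the post's shoulder.
- rack: Fixed plywood rack, base 75 x 190 x 12 high, with two equal wooden posts at y = +55 and -55 in its frame. Each post: 28 diameter up to a shoulder 70 above the bench, then a 16 diameter pin up to 98 above the bench. One post carries the pad, the other the steel race. Origin at the centre of the underside of the base.
- jack: Loose lever jack, about 0.9 kg, to be picked up and set down. Base plate 175 (x, from -90 to +85) x 70 (y) x 12 high. Origin on the underside, z up; +x points to the saddle, -x to the pump handle. Bare steel upright fin to grip and carry it by: 18 thick (y), 30 long (x), centred at x = -15, y = 0, free from 80 to top at 140 above the underside. The saddle is at x = +55 on a 44 diameter cylinder. It stands free: press the handle only with its base flat on the bench.
- saddle_top (a point): Centre of the saddle's flat top face, z up: a steel disc 40 diameter, with a 14 diameter pin standing 11 above it in the middle (enters the pad's hole with 5 of play all round). At x = +55, y = 0 in the jack's frame, 75 above the jack's underside with the handle up; rises straight up 50 when the handle is fully down.
- pump_handle (a joint): Angle of the jack's handle, rad: 0 = up (sprung there, 34 degrees above level), 0.60 = fully down (level, at its stop). The saddle rises 83 mm per rad. It springs back when let go. Pressing takes about 2 to 9 N at the bar, most when the arm is being lifted.
- handle_bar (a point): Middle of the handle's rubber T-bar: a round bar 22 diameter, 84 long, along the jack's y axis, free above and at both sides. It swings on an arc of radius 160 about a level axis (the jack's y direction) at x = -43, 64 above the jack's underside: with the handle up it is at x = -175, height 154; fully down at x = -203, height 64. Press it from above with closed fingers, or pinch it.
- rig: Fixed bench stand holding the trailing arm, base 130 x 170, cheeks 177 high. Origin on the bench beneath the hinge; the arm runs from the hinge along the rig's -x to its free end. The free end is open to come in under from beyond it: the jack goes in from there with its +x along the rig's +x (same yaw as the rig).
- lift_point (a point): Centre of the flat underside of the lift boss: a steel disc 36 diameter under the arm's free end, 250 from the hinge along the rig's -x. A raised steel ring of 42 diameter on top of the arm stands straight above and marks it. 113 above the bench at rest, so 20 above the pad on the lowered saddle. The arm's end goes 25 beyond it and its top there (with ring) is 160 above the bench.
- axle_arm (a joint): Angle of the trailing arm, rad: 0 = resting low, grows as its free end rises (0.10 = boss about 25 mm up). A full press of the handle with the jack in place gives about 0.125. The arm weighs 1.9 kg and falls back when not held up.
- race: Bystander: flat steel bearing race, 62 outer diameter, 24 hole, 8 high, on the other post. Origin under its centre.
- spray_can: Bystander: can, 52 diameter, 150 high. Origin under its centre.
- jar: Bystander: jar, 60 diameter, 75 high. Origin under its centre.
- wrench: Bystander: steel wrench 180 long, lying.
- tape_roll: Bystander: cardboard ring, 96 diameter, 24 high.
- carton: Bystander: cardboard box 100 x 70 x 60 high.
- screwdriver: Bystander: screwdriver 190 long, lying.
Mind the look-alikes: they are no part of the job. There is more than one size of the pad; the one meant has the size given above.

How it is judged:
By the outcome, as a careful person would: the job done as asked, in the order asked, and still so for the second after the job is handed in, while the arm keeps its last pose, push and grip.
It also fails if it takes over 67 s, if anything falls off the work surface, if the arm or the gripper's body presses on something with over 40 N, if the wrist force passes 120 N, or if a joint passes its speed limit or range.

### The arm

A 6-joint arm with a two-finger parallel gripper is mounted at the origin on the work surface. World frame = base frame: x ahead of the robot, y to its left, z up, the work surface at z = 0. Lengths are in m, angles in rad, forces in N, time in s.
With the tool pointing down it reaches from about 0.3 to 0.875 m from the base axis. Payload 4.2 kg.
Tool frame: the origin (TCP) lies between the finger pads; the fingertips stand 8 mm ahead of it and the grasp point (between the pads) lies 11 mm behind it; z points along the fingers, y is the direction in which the jaws open and shut (so a half turn about z gives the same grasp; the last joint's range is limited). The gripper opens to 85 mm and grips with 20 to 120 N. Pads are 22 mm wide; open, the fingers measure 114 mm over their backs; the gripper's body (76 mm by 85 mm) begins 54 mm behind the grasp point. The pads swing forward as they close: fully open they stand 13 mm farther back than shut.
Start: joints at [-1.177, 0.32, 1.565, -0, 1.257, -0.02], TCP at [0.231, -0.526, 0.209] pointing down, gripper open.
Joint ranges: [-3.11, 3.11], [-0.84, 2.01], [0.21, 2.61], [-1.34, 4.49], [0.05, 2.63], [-2.56, 2.56]. Speed limits (rad/s): [2.57, 2.57, 3.14, 3.14, 3.14, 3.14].

### API

Orientations are given as a rotation vector (axis times angle).
In Python, from bench import ctrl gives the robot as it stands.
- The arm moves only by the tool play_rows, never from a script. Its argument "plan" is a list of rows, each a list of 5 numbers: the gripper command: -1 is shut, 1 is fully open, values between are in proportion, then the shift along the tool's x, y, z in cm, then the turn about the tool's z in rad. In form: [[hand, x, y, z, spin], ...]. A call has 1 to 5 rows; each row is the pose to reach, as a shift and turn from the pose measured when the call began, along the tool's axes at that moment; what a row does not reach only later rows make up. A row lasts 1/10 s, in which the tool goes at most 50 mm and 8.59 degrees, less where a joint would pass 70% of its speed; a pose out of reach is approached as far as the arm can. A call with a gripper value outside its range is refused whole. The fingers move at their own pace and stop on an object; "newtons" is the grip in N (left out, the last holds). Time passes only in rows, so rows that repeat a pose let the fingers close. It gives the time, the measured TCP pose, the force and the opening at its end, in the units of the state.
- ctrl.get_obs(): the state, without advancing time (a new reading comes with each control period).
- ctrl.capture(name): name is "scene" or "top" or "wrist"; returns the picture (480x640x3 uint8, blue, green, red); there is no depth.
- ctrl.calibration(name): a dict with "camera_matrix" (3x3 intrinsics, pixels), "distortion" ([k1, k2, p1, p2, k3] as OpenCV has them; the pictures are not rectified), "pose" (4x4, takes a point from camera to world coordinates). Camera axes: x right, y down, z forward; pixel columns grow to the right and rows downward; lengths in m; the calibration is good to about 2 mm. A picture is of the moment at which its call begins: read the wrist's pose just before it. calibration takes no time and is no camera call; for the wrist camera it gives the pose at the moment of the call.
- ctrl.job_done(): hands the job in, once; it reports no verdict.
Trained networks look in the newest picture that a camera, given by its name, has taken for a name from the list of things; names that differ only in an ending like _2 or _b are one class to them, and where a whole thing is asked for, a point or a joint stands for the part that bears it (a point fixed in the world has none). Each returns a list of dicts, best first, with "p" (0 to 1); they miss things now and then, are a little off and sometimes report something else, mostly with a low value. They report only what shows in the picture. A call takes as long as a camera call. They do not tell look-alikes from the thing itself.
- ctrl.look_for(camera, thing): "pixel" ([column, row] in pixels, amid what is visible of it).
- ctrl.regions_of(camera, thing): "mask" (480x640 bool, what is visible of it) and "pixel" ([column, row] in pixels, amid what is visible of it).
The state is a dict: "time": time; "joints": joint angles; "qvel": joint speeds; "joint_efforts": joint torques, N m; "ee_pos": TCP position; "tcp_rot": TCP orientation; "ft_force": force on the tool from outside, world axes, zero at the start; "wrist_torque": the same for the moment, N m; "opening": finger opening in m.
Only numpy, scipy, OpenCV 4.12 (cv2) and the standard library are available. Lean on these libraries where they do the work, as an engineer would, in place of code of your own. Each camera call takes 0.05 s, during which the arm holds its last target.

## Working session

There is one attempt and no reset: what is moved stays moved. The work goes in short steps, Python scripts to look and compute and a tool call to move; the robot and the scene stay as the last step left them, time stands still between calls to the robot, and variables do not carry over. Pictures are saved under pics/ and viewed, and the job is handed in when it is done.

Besides the shell and the picture viewer there is one more tool, called after "Call:" by a JSON object that holds its "name" and its "arguments". play_rows: Moves the arm, as the interface text tells. Its arguments: {"type":"object","properties":{"plan":{"type":"array"},"newtons":{"type":"number"}},"required":["plan"]}

```bash
ls; mkdir -p pics
python3 - <<'E'
from bench import ctrl
import cv2
o=ctrl.get_obs(); print(o)
for n in("scene","top","wrist"):
    cv2.imwrite(f"pics/{n}0.png",ctrl.capture(n)); c=ctrl.calibration(n); print(n,c)
E
```

```text
pics
{'time': 0.0, 'joints': array([-1.17700569e+00,  3.20289175e-01,  1.56569413e+00,  2.19848120e-06,
        1.25741213e+00, -1.99984203e-02]), 'qvel': array([ 0.00096686,  0.00180069, -0.00127867,  0.00023633, -0.00093012,
       -0.00125436]), 'joint_efforts': array([-4.71527824e-05, -4.15518165e+01, -2.34159493e+01, -2.05458946e-04,
        8.13071500e-03, -2.64199649e-06]), 'ee_pos': array([ 0.23099547, -0.52598134,  0.20787801]), 'tcp_rot': array([-3.07285986e+00, -6.44986135e-01,  5.22657378e-04]), 'ft_force': array([-0.66242133, -0.35894259,  0.27983121]), 'wrist_torque': array([-0.01059668,  0.02847083,  0.00606039]), 'opening': 0.08528049638359665}
scene {'camera_matrix': array([[448.11721033,   0.        , 313.15285132],
       [  0.        , 448.11721033, 240.60834296],
       [  0.        ,   0.        ,   1.        ]]), 'distortion': array([-0.05268546,  0.        ,  0.        ,  0.        ,  0.        ]), 'pose': array([[ 0.55707745,  0.45323727, -0.69587405,  1.27659609],
       [ 0.83044632, -0.29912415,  0.46998262, -0.47580959],
       [ 0.00486091, -0.83970276, 
[... 429 characters left out ...]
  [-0.99129127,  0.12816621, -0.03024964,  0.04906003],
       [-0.00135079, -0.23959183, -0.97087277,  1.12167275],
       [ 0.        ,  0.        ,  0.        ,  1.        ]])}
wrist {'camera_matrix': array([[427.27810802,   0.        , 318.75677526],
       [  0.        , 427.27810802, 244.4722203 ],
       [  0.        ,   0.        ,   1.        ]]), 'distortion': array([-0.01332382,  0.        ,  0.        ,  0.        ,  0.        ]), 'pose': array([[ 0.40132307, -0.88348093, -0.24166347,  0.29203841],
       [-0.91593445, -0.3876693 , -0.10381043, -0.49882589],
       [-0.00197097,  0.26300942, -0.96479125,  0.37352295],
       [ 0.        ,  0.        ,  0.        ,  1.        ]])}
```

View pics/scene0.png

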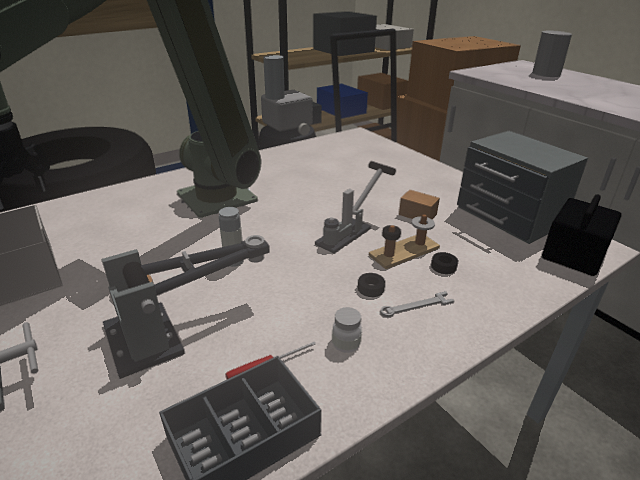

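View pics/top0.png

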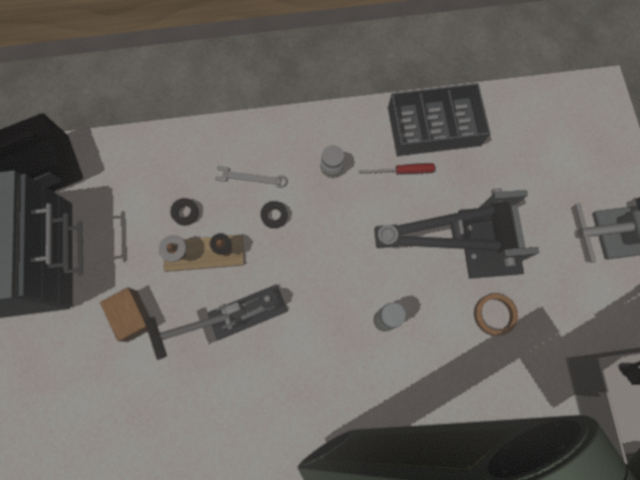

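View pics/wrist0.png

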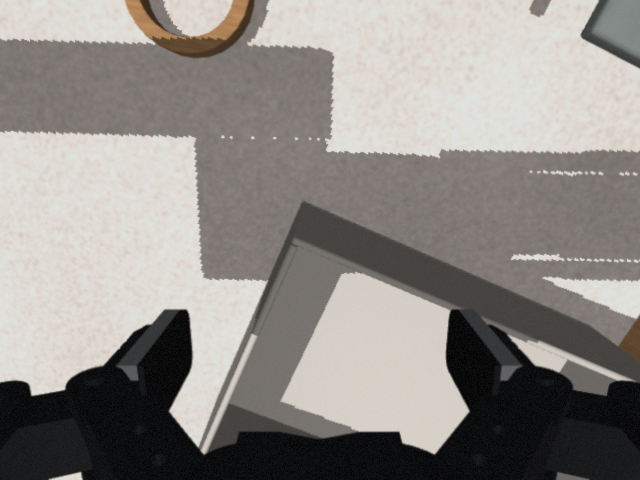

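Scene: the rack is at top (205,250), with a black ring on its right post (221,243) and the steel race on its left post (173,247). Two look-alike rings lie on the bench at (185,211) and (274,214). The jack is at (245,315) with its handle bar at (157,338), and the arm's ring is at (388,235). Next I measure these.

```bash
cat > h.py <<'E'
from bench import ctrl
import cv2, numpy as np
from scipy.spatial.transform import Rotation as R
def ray(n,px,cal=None):
    c=cal or ctrl.calibration(n); K=c["camera_matrix"];
    p=cv2.undistortPoints(np.array([[px]],float),K,c["distortion"])[0,0]
    P=c["pose"]; return P[:3,3],P[:3,:3]@np.array([p[0],p[1],1])
def atz(n,px,z,cal=None):
    o,d=ray(n,px,cal); return o+d*(z-o[2])/d[2]
def proj(n,X,cal=None):
    c=cal or ctrl.calibration(n); P=np.linalg.inv(c["pose"])
    r,_=cv2.Rodrigues(P[:3,:3]); return cv2.projectPoints(np.array(X,float).reshape(-1,3),r,P[:3,3],c["camera_matrix"],c["distortion"])[0][:,0]
def tri(obs):
    A=np.zeros((3,3));b=np.zeros(3)
    for n,px in obs:
        o,d=ray(n,px); d=d/np.linalg.norm(d); M=np.eye(3)-np.outer(d,d); A+=M;b+=M@o
    return np.linalg.solve(A,b)
def delta(pos,yaw_y=None,spin=None):
    "cm shift in tool frame to reach world pos with TCP; yaw_y: desired world angle of tool y (mod pi) -> spin"
    o=ctrl.get_obs(); Rm=R.from_rotvec(o["tcp_rot"]).as_matrix()
    s=Rm.T@(np.array(pos)-o["ee_pos"])*100
    sp=None
    if yaw_y is not None:
        a=np.arctan2(Rm[1,1],Rm[0,1]); sp=-((yaw_y-a+np.pi/2)%np.pi-np.pi/2)  # tool z down => spin sign flips
    return s.round(2),sp,o
E
python3 - <<'E'
from h import *
for n in("top","scene"):
    cv2.imwrite(f"pics/{n}1.png",ctrl.capture(n))
    for t in("pad","rack","jack","saddle_top","handle_bar","rig","lift_point","race","spray_can","jar"):
        print(n,t,[(np.round(d["pixel"]),round(d["p"],2)) for d in ctrl.look_for(n,t)[:4]])
im=cv2.imread("pics/top1.png"); cv2.imwrite("pics/topcrop.png",cv2.resize(im[190:370,100:320],None,fx=3.3,fy=3.3,interpolation=cv2.INTER_CUBIC))
im=cv2.imread("pics/scene1.png"); cv2.imwrite("pics/scenecrop.png",cv2.resize(im[150:310,300:480],None,fx=3.7,fy=3.7,interpolation=cv2.INTER_CUBIC))
E
```

```text
top pad [(array([220., 242.]), 0.87), (array([271., 211.]), 0.83), (array([180., 209.]), 0.74), (array([250., 179.]), 0.65)]
top rack [(array([206., 253.]), 0.94)]
top jack [(array([230., 319.]), 0.83), (array([458., 231.]), 0.4)]
top saddle_top [(array([265., 299.]), 0.71)]
top handle_bar [(array([167., 329.]), 0.7), (array([208., 256.]), 0.2)]
top rig [(array([483., 239.]), 0.82)]
top lift_point [(array([454., 232.]), 0.67), (array([225., 248.]), 0.67)]
top race [(array([172., 255.]), 0.7)]
top spray_can [(array([386., 317.]), 0.79)]
top jar [(array([332., 160.]), 0.92)]
scene pad [(array([447., 263.]), 0.8), (array([389., 233.]), 0.69), (array([368., 286.]), 0.63)]
scene rack [(array([402., 250.]), 0.78), (array([251., 368.]), 0.71), (array([424., 226.]), 0.22)]
scene jack [(array([348., 221.]), 0.57)]
scene saddle_top [(array([332., 223.]), 0.63), (array([417., 203.]), 0.33)]
scene handle_bar [(array([373., 176.]), 0.58)]
scene rig [(array([149., 294.]), 0.72)]
scene lift_point [(array([194., 262.]), 0.95), (array([331., 224.]), 0.68)]
scene race []
scene spray_can [(array([232., 227.]), 0.71)]
scene jar [(array([388., 233.]), 0.71), (array([404., 250.]), 0.68), (array([348., 329.]), 0.67)]
```

View pics/topcrop.png

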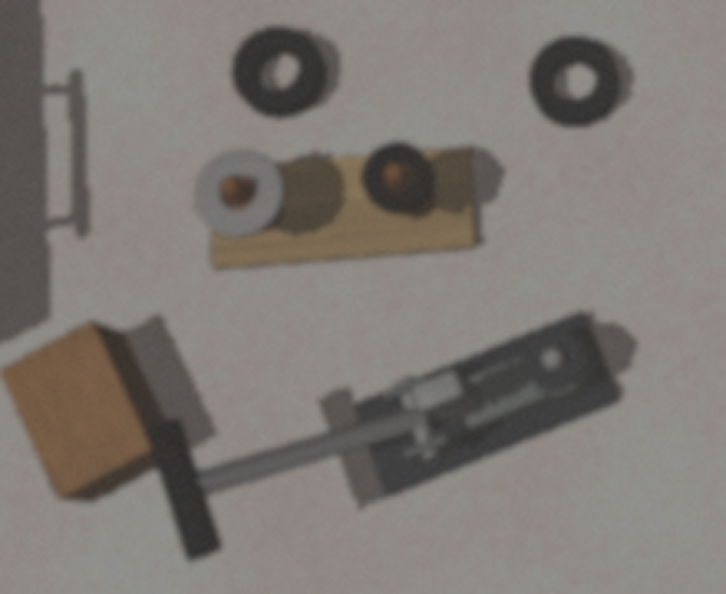

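View pics/scenecrop.png

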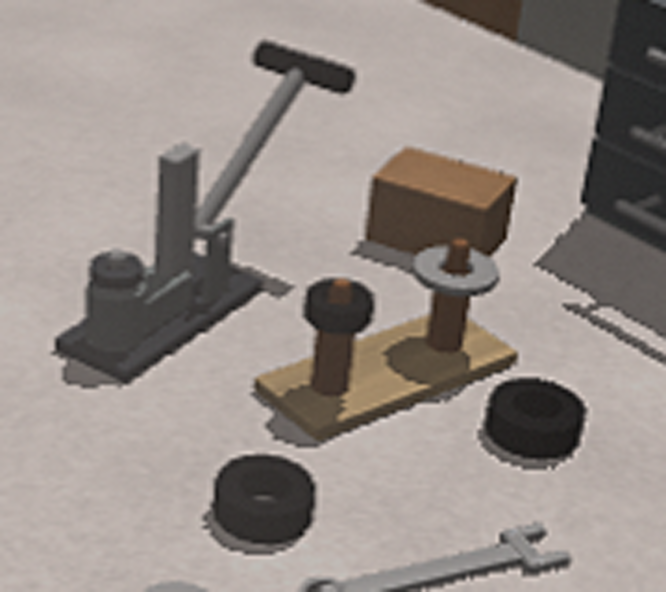

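Three rings could be the pad: the one on the post at top (220,243), about 46 mm across, and the bench rings at (185,211) and (274,214), about 65 mm each. Only the post ring matches 48 mm and sits on the rack, so it is the pad, and the crops confirm this. Next come metric estimates.

Run:
```python
from h import *
f=lambda u,v:(100+u/3.3,190+v/3.3)
P={}
for k,(u,v),z in [("pinpad",(396,172),.098),("padtop",(397,175),.088),("race",(239,192),.078),("saddlepin",(551,357),.086),("fin",(436,391),.14),("bar",(186,490),.154)]:
    P[k]=atz("top",f(u,v),z); print(k,P[k].round(4))
print("ring",atz("top",(388,235),.160).round(4))
v=P["saddlepin"]-P["bar"];print(np.linalg.norm(v[:2]),np.degrees(np.arctan2(v[1],v[0])))
v=P["saddlepin"]-P["fin"];print(np.linalg.norm(v[:2]),np.degrees(np.arctan2(v[1],v[0])))
for k,px,z in [("bench ring L",(185,211),0.02),("ringR",(274,214),.02),("can",(392,315),.15),("carton",(128,314),.06)]: print(k,atz("top",px,z).round(3))
g=lambda u,v:(300+u/3.7,150+v/3.7)
print("sc pin",atz("scene",g(341,283),.098), "saddle",atz("scene",g(116,252),.086),"fin",atz("scene",g(180,152),.14),"bar",atz("scene",g(303,67),.154))
im=cv2.imread("pics/top1.png"); cv2.imwrite("pics/rigcrop.png",cv2.resize(im[180:290,360:560],None,fx=4,fy=4,interpolation=cv2.INTER_CUBIC))
```

```text
pinpad [0.5771 0.2342 0.098 ]
padtop [0.5776 0.2355 0.088 ]
race [0.5827 0.3453 0.078 ]
saddlepin [0.4415 0.1453 0.086 ]
fin [0.4225 0.2135 0.14  ]
bar [0.3812 0.3664 0.154 ]
ring [ 0.5293 -0.126   0.16  ]
0.22922116057894246 -74.73943211498901
0.07078521747788384 -74.40637007143427
bench ring L [0.687 0.326 0.02 ]
ringR [0.651 0.113 0.02 ]
can [ 0.365 -0.108  0.15 ]
carton [0.451 0.457 0.06 ]
sc pin [0.58329432 0.23369619 0.098     ] saddle [0.44754281 0.14208753 0.086     ] fin [0.43021639 0.21026948 0.14      ] bar [0.38696266 0.36504338 0.154     ]
```

View pics/rigcrop.png

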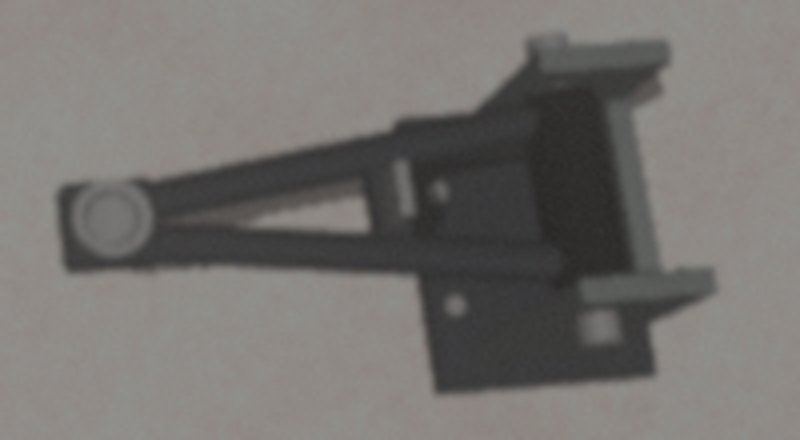

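Call:
{"name": "play_rows", "arguments": {"plan": [[1,0,0,-4,-0.14],[1,1,-1,-8,-0.28],[1,4,-4,-9,-0.42],[1,7.4,-7.6,-9.2,-0.56],[1,10.8,-11.2,-9.2,-0.7]]}}

```text
time: 1.75
ee_pos: [0.2855, -0.3794, 0.3014]
tcp_rot: [2.662, 1.665, 0.001]
ft_force: [0.7, 0.3, 0.2]
opening: 0.0855
```

Run:
```python
from h import *
s,sp,o=delta((0.5,0.2,0.30),np.radians(15)); print(s,sp,o["ee_pos"],o["joints"].round(2),o["time"])
```

```text
[61.49 -6.05  0.09] -0.7144157016305432 [ 0.28547755 -0.3793909   0.30141574] [-0.95  0.11  1.61  0.    1.42 -0.5 ] 1.75
```

Call:
{"name": "play_rows", "arguments": {"plan": [[1,5,-0.5,0,-0.14],[1,10,-1,0,-0.28],[1,15,-1.5,0,-0.42],[1,20,-2,0,-0.56],[1,25,-2.5,0,-0.71]]}}

```text
time: 2.25
ee_pos: [0.3717, -0.1441, 0.3016]
tcp_rot: [1.909, 2.491, 0.0]
ft_force: [1.1, 0.2, -0.1]
opening: 0.0854
```

Run:
```python
from h import *
s,sp,o=delta((0.5,0.2,0.30),np.radians(15)); print(s,sp,o["ee_pos"],o["joints"].round(2),o["time"])
```

```text
[29.89 21.33  0.13] 0.0010480016187814911 [ 0.37170615 -0.14405284  0.30155276] [-0.4  -0.02  1.74 -0.    1.41 -0.66] 2.25
```

Call:
{"name": "play_rows", "arguments": {"plan": [[1,4,2.85,0,0],[1,8,5.7,0,0],[1,12,8.55,0,0],[1,16,11.4,0,0],[1,20,14.25,0,0]]}}

```text
time: 2.75
ee_pos: [0.4576, 0.0882, 0.3017]
tcp_rot: [1.908, 2.491, 0.001]
ft_force: [-0.1, -0.2, 0.1]
opening: 0.0854
```

Call:
{"name": "play_rows", "arguments": {"plan": [[1,4,2.85,0,0],[1,8,5.7,0,0],[1,9.5,6.8,0,0],[1,9.5,6.8,0,0]]}}

```text
time: 3.15
ee_pos: [0.4989, 0.1996, 0.3008]
tcp_rot: [1.904, 2.494, -0.0]
ft_force: [0.3, -0.5, -0.6]
opening: 0.0853
```

Run:
```python
from h import *
s,sp,o=delta((0.5,0.2,0.30),np.radians(15)); print(s,sp,o["ee_pos"],o["joints"].round(2),o["time"],o["qvel"].round(3))
cv2.imwrite("pics/wrist1.png",ctrl.capture("wrist"))
import pickle; pickle.dump(ctrl.calibration("wrist"),open("w1.pkl","wb"))
```

```text
[0.01 0.11 0.08] 0.00488203215533467 [0.49894935 0.19964601 0.30076405] [ 0.36  0.21  1.48 -0.    1.44  0.09] 3.15 [-0.05  -0.04   0.041 -0.029  0.019 -0.021]
```

View pics/wrist1.png

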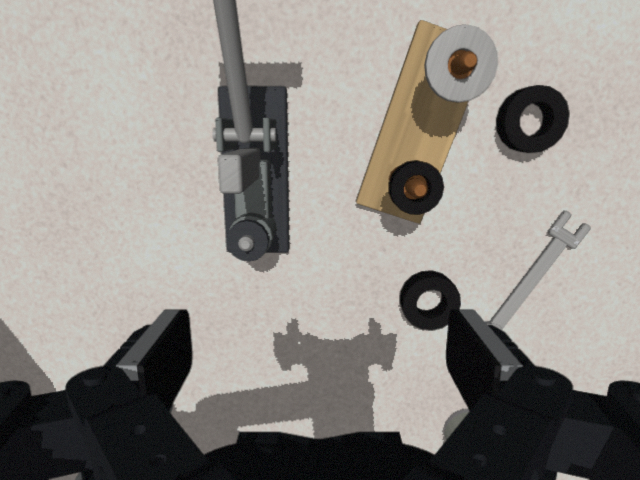

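Run:
```python
import cv2
im=cv2.imread("pics/wrist1.png"); 
a=cv2.resize(im[130:270,200:290],None,fx=4,fy=4,interpolation=cv2.INTER_CUBIC)
b=cv2.resize(im[130:270,360:470],None,fx=4,fy=4,interpolation=cv2.INTER_CUBIC)
cv2.imwrite("pics/wc.png",cv2.hconcat([a,b]))
```

```text
(no output)
```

View pics/wc.png

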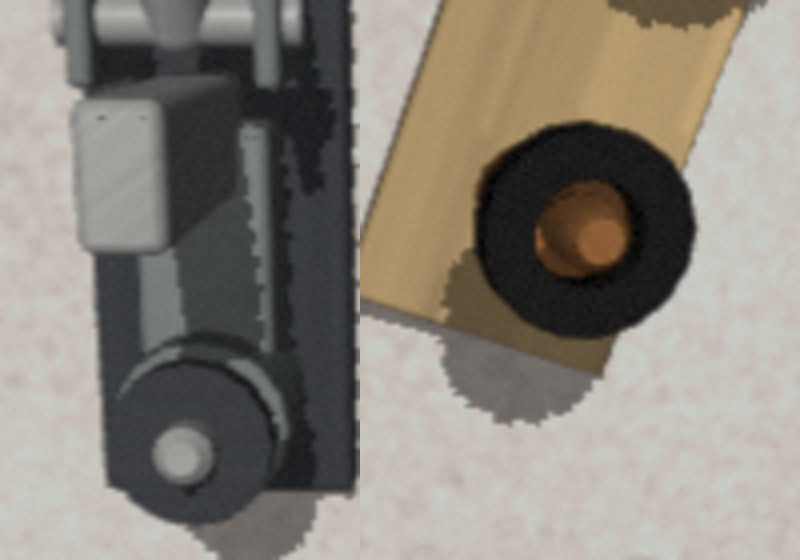

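Run:
```python
from h import *
import pickle; c=pickle.load(open("w1.pkl","rb"))
q=lambda px,z:atz("wrist",px,z,c).round(4)
pad=q((416.5,187.5),.088);pin=q((421.5,190.75),.098);fin=q((230.25,173.5),.14);sp=q((246,243.75),.086);sd=q((249.25,240.75),.075)
print("pad",pad,"pin",pin,"fin",fin,"spin",sp,"disc",sd)
for s in(sp,sd):
    v=s-fin; print(np.linalg.norm(v[:2]),np.degrees(np.arctan2(v[1],v[0])))
p=(pad[:2]+pin[:2])/2
print(delta((p[0],p[1],.15),np.radians(15.4))[:2])
```

```text
pad [0.5783 0.236  0.088 ] pin [0.5808 0.2352 0.098 ] fin [0.4252 0.2129 0.14  ] spin [0.4434 0.1454 0.086 ] disc [0.4447 0.1457 0.075 ]
0.06991058575065726 -74.91020550614186
0.0699720658548824 -73.81840375481745
(array([ 1.57,  8.8 , 15.11]), np.float64(-0.003653096969516767))
```

Call:
{"name": "play_rows", "arguments": {"plan": [[1,0.8,4.4,2,0],[1,1.57,8.0,5,0],[1,1.57,8.8,10,0],[1,1.57,8.8,14,0],[1,1.57,8.8,15,0]]}}

```text
time: 3.7
ee_pos: [0.5765, 0.2323, 0.1464]
tcp_rot: [-1.91, -2.493, 0.016]
ft_force: [0.4, 0.2, -0.5]
opening: 0.0855
```

Run:
```python
from h import *
s,sp,o=delta((0.5795,0.2355,0.069),np.radians(15.4)); print(s,sp,o["ee_pos"],o["time"],o["qvel"].round(3))
cv2.imwrite("pics/wrist2.png",ctrl.capture("wrist"))
```

```text
[0.27 0.44 7.73] -0.005722121102899935 [0.57650728 0.23232881 0.14639046] 3.7 [ 0.006  0.022  0.054  0.003 -0.177  0.003]
```

View pics/wrist2.png

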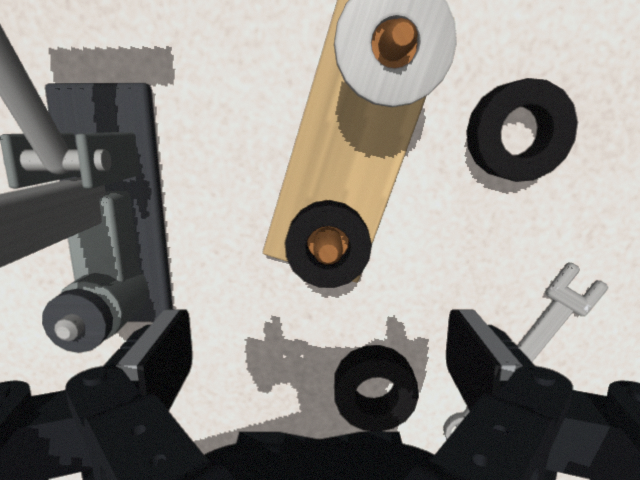

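The pad is centred between the fingers at (328,243). I'll check its position from this closer view.

Run:
```python
from h import *
print(atz("wrist",(328,243),.088),atz("wrist",(329,246),.098),atz("wrist",(68,328),.086))
s,sp,o=delta((0.5795,0.2355,0.069),np.radians(15.4)); print(s,sp,o["time"])
```

```text
[0.58013356 0.24047734 0.088     ] [0.58021024 0.24164812 0.098     ] [0.44653092 0.15008686 0.086     ]
[0.24 0.34 7.85] -0.005612897749470269 3.75
```

Run:
```python
from h import *
c=ctrl.calibration("wrist"); im=ctrl.capture("wrist"); o=ctrl.get_obs(); print(o["ee_pos"],o["tcp_rot"],o["qvel"].round(3))
cv2.imwrite("pics/w3.png",cv2.resize(im[180:360,30:390],None,fx=2.2,fy=2.2,interpolation=cv2.INTER_CUBIC))
import pickle; pickle.dump(c,open("w3.pkl","wb"))
```

```text
[0.57874203 0.23379608 0.15051506] [ 1.90886178  2.49205488 -0.00612784] [ 0.01  -0.04  -0.075  0.003  0.009  0.003]
```

View pics/w3.png

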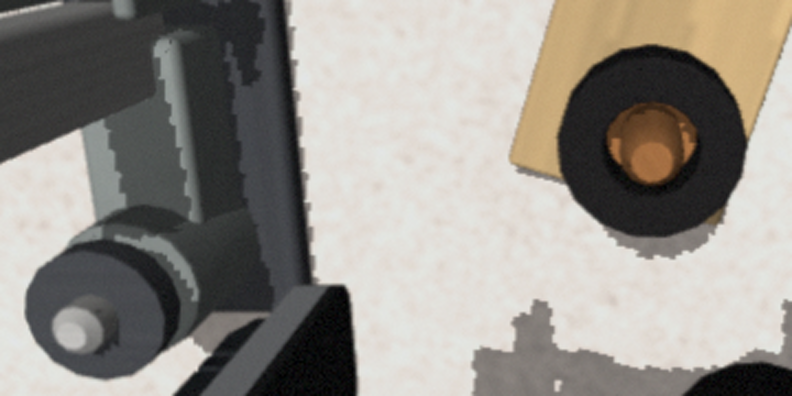

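Run:
```python
from h import *
import pickle; c=pickle.load(open("w3.pkl","rb"))
for cc in (c,None):
  print([atz("wrist",p,z,cc).round(4) for p,z in [((326.4,244.1),.088),((327.3,251.8),.098),((62.7,330.5),.086)]])
s,sp,o=delta((0.5795,0.2355,0.069),np.radians(15.4)); print(s,sp,o["time"],o["ee_pos"],o["tcp_rot"])
```

```text
[array([0.5795, 0.2396, 0.088 ]), array([0.5802, 0.2384, 0.098 ]), array([0.4436, 0.1476, 0.086 ])]
[array([0.5815, 0.2399, 0.088 ]), array([0.5822, 0.2385, 0.098 ]), array([0.4444, 0.1472, 0.086 ])]
[0.18 0.13 8.15] -0.005286845860787759 3.8 [0.57874203 0.23379608 0.15051506] [ 1.90886178  2.49205488 -0.00612784]
```

Call:
{"name": "play_rows", "arguments": {"plan": [[1,0.3,0.15,3,0],[1,0.3,0.15,6,0],[1,0.3,0.15,8.1,0],[1,0.3,0.15,8.1,0],[1,0.3,0.15,8.1,0]]}}

```text
time: 4.3
ee_pos: [0.581, 0.2369, 0.0724]
tcp_rot: [1.908, 2.49, -0.0]
ft_force: [0.5, -0.2, 0.9]
opening: 0.0856
```

Call:
{"name": "play_rows", "arguments": {"plan": [[-1,0,0,0,0],[-1,0,0,0,0],[-1,0,0,0,0],[-1,0,0,0,0],[-1,0,0,0,0]], "newtons": 30}}

```text
time: 4.8
ee_pos: [0.5806, 0.2368, 0.0726]
tcp_rot: [1.908, 2.49, -0.001]
ft_force: [-8.2, -2.0, 2.9]
opening: 0.0124
```

Run:
```python
from h import *
s,sp,o=delta((0.5795,0.2355,0.069),np.radians(15.4)); print(s,sp,o["time"],o["ee_pos"],o["tcp_rot"],o["opening"],o["ft_force"])
cv2.imwrite("pics/wrist4.png",ctrl.capture("wrist"))
```

```text
[-0.1  -0.14  0.36] -0.005766776939043261 4.8 [0.5806237  0.23680215 0.07256892] [ 1.90832701e+00  2.49009954e+00 -1.25716857e-03] 0.012369091292226039 [-8.21138522 -1.98139552  2.91336226]
```

View pics/wrist4.png

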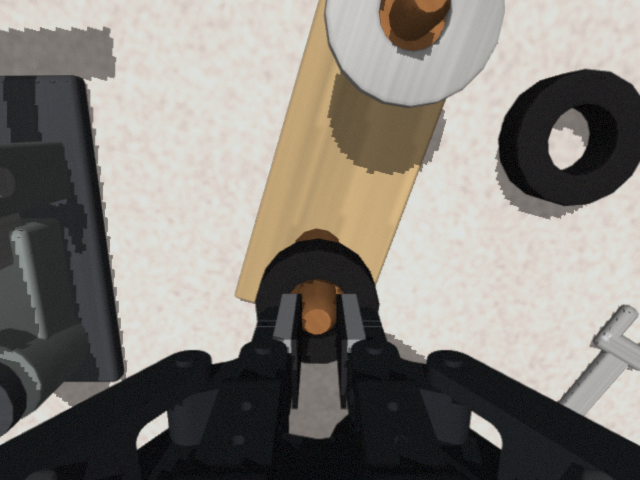

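Run:
```python
from h import *
o=ctrl.get_obs(); Rm=R.from_rotvec(o["tcp_rot"]).as_matrix(); print(o["time"],o["opening"],o["ee_pos"],o["ft_force"].round(1))
pts=[o["ee_pos"]+Rm@np.array(v) for v in [(0,0,.008),(0,0,0),(0,0,-.011),(-.011,0,0.008),(.011,0,.008),(.011,.012,-.011)]]
print(proj("wrist",pts).round(0)); print(atz("wrist",(317,318),.098),proj("wrist",[(.580,.237,.098),(.58,.237,.088),(.604,.237,.088),(.58,.261,.088)]).round())
```

```text
4.85 0.009207266438480393 [0.57995998 0.23658709 0.07247747] [-2.4 -1.2  2.8]
[[318. 289.]
 [318. 296.]
 [318. 307.]
 [318. 313.]
 [318. 265.]
 [350. 280.]]
[0.57895368 0.23853337 0.098     ] [[319. 323.]
 [319. 311.]
 [379. 326.]
 [336. 252.]]
```

Run:
```python
from h import *
im=ctrl.capture("scene"); cv2.imwrite("pics/s5.png",cv2.resize(im[130:300,300:500],None,fx=4,fy=3.5,interpolation=cv2.INTER_CUBIC))
o=ctrl.get_obs(); print(o["opening"],o["ee_pos"],o["ft_force"])
```

```text
0.009124212937015133 [0.5799521  0.23658673 0.0724381 ] [-4.17777004 -0.75725539  3.50976995]
```

View pics/s5.png

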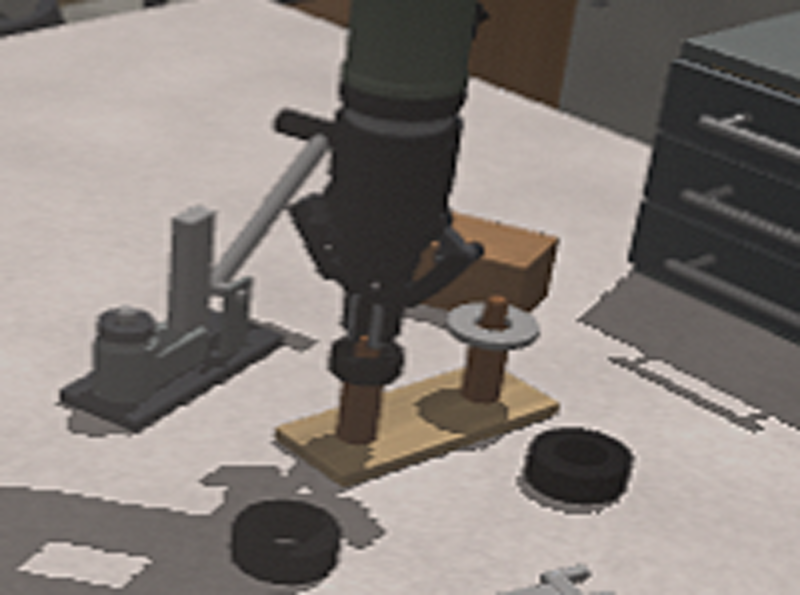

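Run:
```python
from h import *
o=ctrl.get_obs(); Rm=R.from_rotvec(o["tcp_rot"]).as_matrix()
for z in (.008,-.005,-.011,-.02,-.03,-.04):
  for x in(.011,-.011):
    print(z,x,proj("wrist",[o["ee_pos"]+Rm@np.array((x,s*.0425,z)) for s in(-1,1)]).round().tolist(), proj("wrist",[o["ee_pos"]+Rm@np.array((x,s*.0062,z)) for s in(-1,1)]).round().tolist())
cv2.imwrite("pics/w5.png",cv2.resize(ctrl.capture("wrist")[220:460,200:440],None,fx=2.5,fy=2.5))
```

```text
0.008 0.011 [[219.0, 265.0], [418.0, 265.0]] [[304.0, 265.0], [333.0, 265.0]]
0.008 -0.011 [[222.0, 313.0], [415.0, 312.0]] [[304.0, 313.0], [332.0, 313.0]]
-0.005 0.011 [[211.0, 275.0], [425.0, 275.0]] [[303.0, 275.0], [334.0, 275.0]]
-0.005 -0.011 [[215.0, 326.0], [422.0, 326.0]] [[303.0, 326.0], [333.0, 326.0]]
-0.011 0.011 [[207.0, 280.0], [429.0, 280.0]] [[302.0, 280.0], [334.0, 280.0]]
-0.011 -0.011 [[211.0, 332.0], [425.0, 332.0]] [[303.0, 333.0], [334.0, 332.0]]
-0.02 0.011 [[201.0, 289.0], [435.0, 289.0]] [[301.0, 289.0], [335.0, 289.0]]
-0.02 -0.011 [[206.0, 343.0], [431.0, 343.0]] [[302.0, 344.0], [335.0, 343.0]]
-0.03 0.011 [[193.0, 299.0], [443.0, 299.0]] [[300.0, 299.0], [336.0, 299.0]]
-0.03 -0.011 [[198.0, 357.0], [438.0, 357.0]] [[301.0, 357.0], [336.0, 357.0]]
-0.04 0.011 [[185.0, 312.0], [452.0, 311.0]] [[299.0, 312.0], [338.0, 312.0]]
-0.04 -0.011 [[190.0, 373.0], [446.0, 373.0]] [[300.0, 373.0], [337.0, 373.0]]
```

View pics/w5.png

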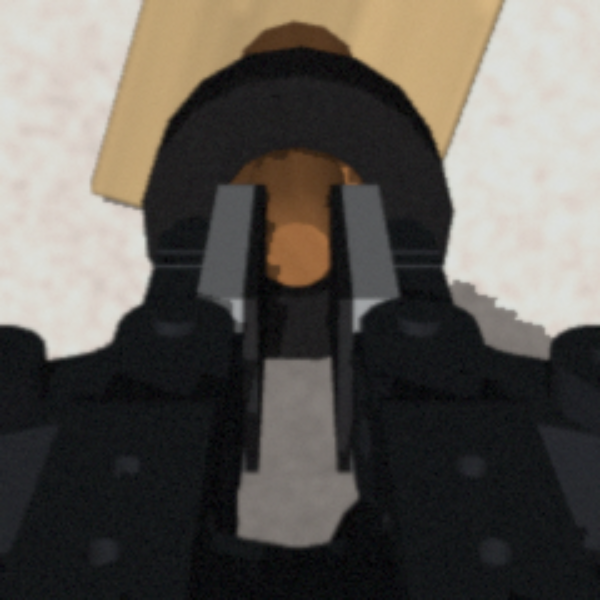

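Run:
```python
from h import *
o=ctrl.get_obs();print(o["joints"],o["opening"])
for z in(.0645,.088,.098,.11,.2): print(z,proj("scene",[(.58,.2366,z)]).round(1))
im=ctrl.capture("scene"); cv2.imwrite("pics/s6.png",cv2.resize(im[180:260,360:430],None,fx=8,fy=7,interpolation=cv2.INTER_CUBIC))
```

```text
[ 0.37121593  0.50709282  1.62799449 -0.00480049  1.006462    0.11074694] 0.008800566975179284
0.0645 [[390.8 236.7]]
0.088 [[391.7 229. ]]
0.098 [[392.1 225.6]]
0.11 [[392.6 221.5]]
0.2 [[396.3 189.4]]
```

View pics/s6.png

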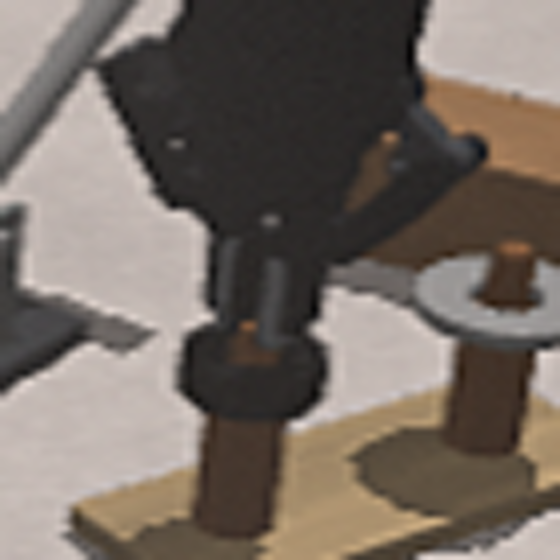

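The picture disagrees with the numbers. The fingertips closed around the top of the pin, above the pad, so they reach about 25–30 mm less far than I assumed. I'll reopen, go lower (safe under either reading, with the rack base at 12 mm) and look again.

Call:
{"name": "play_rows", "arguments": {"plan": [[1,0,0,0,0],[1,0,0,0,0],[1,0,0,0,0],[1,0,0,0,0],[1,0,0,0,0]]}}

```text
time: 5.5
ee_pos: [0.5802, 0.2366, 0.0724]
tcp_rot: [1.909, 2.491, -0.003]
ft_force: [-0.6, -0.4, 0.7]
opening: 0.0803
```

Run:
```python
from h import *
s,sp,o=delta((0.580,0.237,0.036),np.radians(15.4)); print(s,sp,o["time"],o["ee_pos"],o["opening"],o["ft_force"])
c=ctrl.calibration("wrist");cv2.imwrite("pics/w7.png",ctrl.capture("wrist"))
Rm=R.from_rotvec(o["tcp_rot"]).as_matrix()
print(proj("wrist",[(.58,.237,.088),(.58,.237,.098)],c).round())
```

```text
[ 0.05 -0.01  3.64] -0.005697056018872049 5.5 [0.58017754 0.23664304 0.07237385] 0.08027540823209334 [-0.58446268 -0.44389452  0.67379068]
[[318. 311.]
 [318. 323.]]
```

View pics/w7.png

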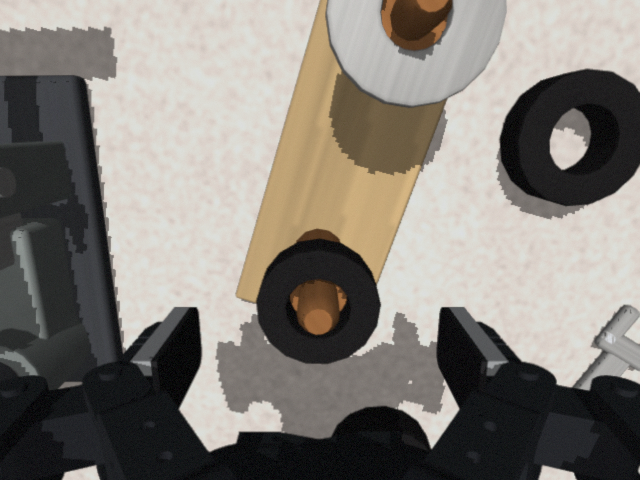

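Call:
{"name": "play_rows", "arguments": {"plan": [[1,0.15,0,1.2,0],[1,0.25,0,2.4,0],[1,0.25,0,3.6,0],[1,0.25,0,3.6,0],[1,0.25,0,3.6,0]]}}

```text
time: 6.05
ee_pos: [0.5792, 0.2388, 0.0356]
tcp_rot: [1.909, 2.491, -0.005]
ft_force: [-0.3, 0.5, -0.2]
opening: 0.0851
```

Run:
```python
from h import *
s,sp,o=delta((0.580,0.237,0.036),np.radians(15.4)); print(s,sp,o["time"],o["ee_pos"],o["opening"],o["ft_force"])
cv2.imwrite("pics/w8.png",ctrl.capture("wrist"))
```

```text
[-0.2   0.03 -0.04] -0.005751774280915889 6.05 [0.57921686 0.23881709 0.03555127] 0.08505891615663733 [-0.30126203  0.49747778 -0.15818268]
```

View pics/w8.png

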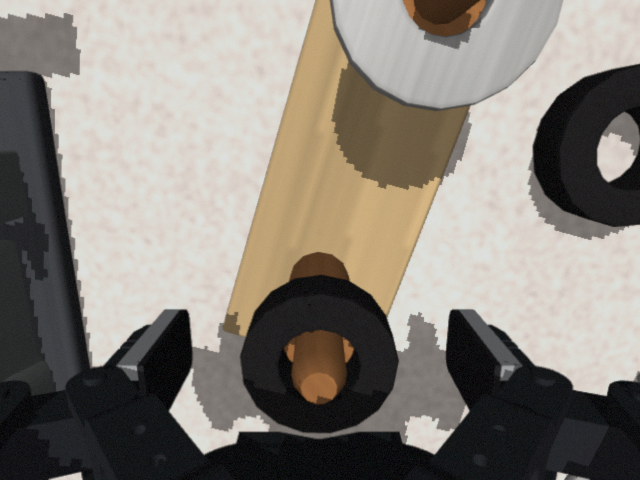

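Call:
{"name": "play_rows", "arguments": {"plan": [[-1,0,0,0,0],[-1,0,0,0,0],[-1,0,0,0,0],[-1,0,0,0,0],[-1,0,0,0,0]], "newtons": 30}}

```text
time: 6.6
ee_pos: [0.58, 0.2391, 0.0369]
tcp_rot: [1.908, 2.49, -0.002]
ft_force: [-1.0, -1.0, 4.4]
opening: 0.0477
```

Run:
```python
from h import *
s,sp,o=delta((0.580,0.237,0.036),np.radians(15.4)); print(s,sp,o["time"],o["ee_pos"],o["opening"],o["ft_force"])
cv2.imwrite("pics/w9.png",ctrl.capture("wrist"))
```

```text
[-0.2  -0.05  0.09] -0.0057624912904543635 6.6 [0.57998826 0.23905177 0.03692515] 0.04772304996347661 [-0.96371697 -1.00874834  4.40219035]
```

View pics/w9.png

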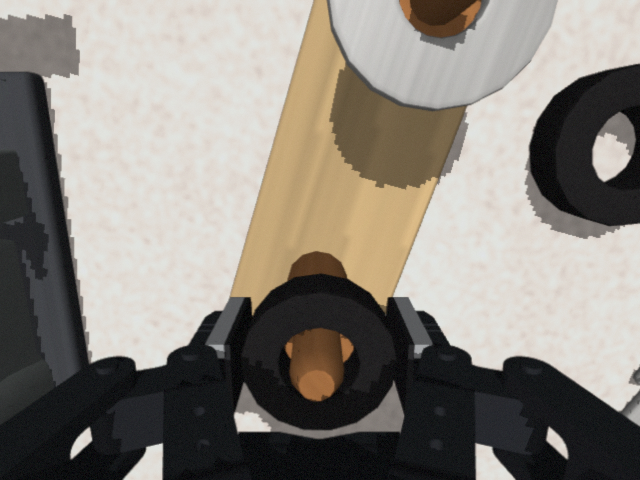

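Call:
{"name": "play_rows", "arguments": {"plan": [[-1,0,0,-1,0],[-1,0,0,-3,0],[-1,0,0,-5.5,0],[-1,0,0,-8,0],[-1,0,0,-9,0]]}}

```text
time: 7.15
ee_pos: [0.581, 0.2399, 0.1297]
tcp_rot: [1.907, 2.488, 0.004]
ft_force: [0.2, 0.5, -1.3]
opening: 0.0478
```

Run:
```python
from h import *
s,sp,o=delta((0.444,0.146,0.10),np.radians(15.4)); print(s,sp,o["time"],o["ee_pos"],o["opening"],o["ft_force"])
cv2.imwrite("pics/w10.png",ctrl.capture("wrist"))
```

```text
[ -5.49 -15.69   2.89] -0.005721061962419505 7.15 [0.58097579 0.23988694 0.12969622] 0.04776209907544666 [ 0.16383259  0.48188508 -1.33735495]
```

View pics/w10.png

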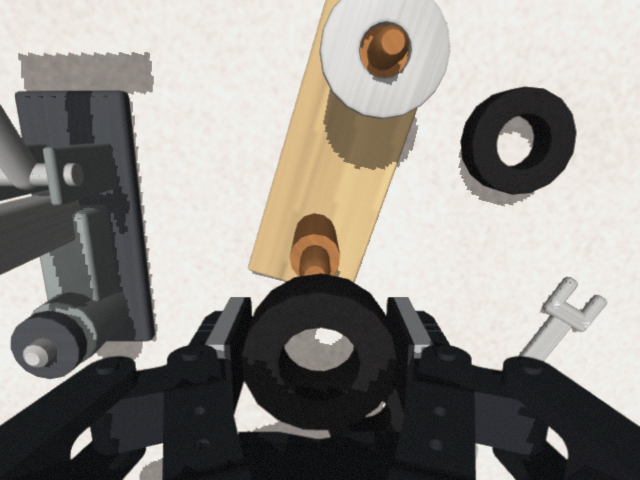

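Run:
```python
from h import *
o=ctrl.get_obs(); Rm=R.from_rotvec(o["tcp_rot"]).as_matrix()
p=atz("wrist",(320,352),.1297+.051); print(p,Rm.T@(p-o["ee_pos"]))
print(atz("wrist",(37,354),.086))
```

```text
[0.58075101 0.24264687 0.1807    ] [ 0.00250573  0.00056619 -0.0504339 ]
[0.44596223 0.14988737 0.086     ]
```

Call:
{"name": "play_rows", "arguments": {"plan": [[-1,-0.6,-2,0,0],[-1,-2.2,-6,0,0],[-1,-3.8,-10.5,0,0],[-1,-5.2,-14.5,0,0],[-1,-5.5,-15.7,0,0]]}}

```text
time: 7.7
ee_pos: [0.4388, 0.1436, 0.1279]
tcp_rot: [1.91, 2.49, -0.002]
ft_force: [0.2, 0.4, -0.1]
opening: 0.0475
```

Call:
{"name": "play_rows", "arguments": {"plan": [[-1,0,0,0.5,0],[-1,0,0,1.5,0],[-1,0,0,1.8,0],[-1,0,0,1.8,0]]}}

```text
time: 8.1
ee_pos: [0.4394, 0.144, 0.1087]
tcp_rot: [1.91, 2.491, -0.004]
ft_force: [0.6, 0.1, -0.7]
opening: 0.0477
```

Run:
```python
from h import *
s,sp,o=delta((0.444,0.146,0.10),np.radians(15.4)); print(s,sp,o["time"],o["ee_pos"],o["opening"],o["ft_force"],o["qvel"].round(3))
cv2.imwrite("pics/w11.png",ctrl.capture("wrist"))
```

```text
[0.08 0.49 0.87] -0.006211493759228803 8.1 [0.43941975 0.14402084 0.10870021] 0.047667140860566524 [ 0.59494235  0.08987786 -0.74635967] [-0.001 -0.013 -0.013 -0.001  0.01  -0.   ]
```

View pics/w11.png

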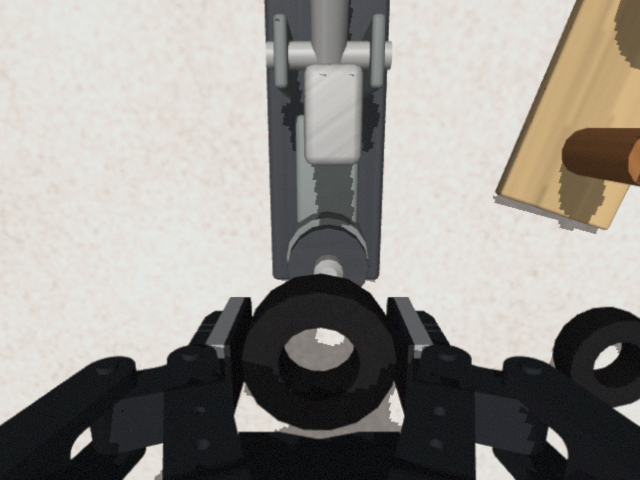

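Run:
```python
from h import *
o=ctrl.get_obs(); Rm=R.from_rotvec(o["tcp_rot"]).as_matrix(); zt=o["ee_pos"][2]
for k,px,z in [("pin",(328,267),.086),("disc",(327,262),.075),("fin",(332.5,115),.14),("padtop",(320,352),zt+.051),("padhole top",(320,362),zt+.051)]:
    p=atz("wrist",px,z); print(k,p.round(4),(Rm.T@(p-o["ee_pos"])*1000).round(1))
im=cv2.imread("pics/w11.png"); cv2.imwrite("pics/w11c.png",cv2.resize(im[210:440,230:410],None,fx=3,fy=2.6,interpolation=cv2.INTER_CUBIC))
```

```text
pin [0.4426 0.15   0.086 ] [ 5.1  4.5 23.1]
disc [0.4426 0.1489 0.075 ] [ 4.   4.2 34.1]
fin [0.4253 0.214  0.14  ] [ 71.1   4.4 -31.2]
padtop [0.4393 0.1471 0.1601] [  2.8   0.6 -51. ]
padhole top [0.4402 0.1439 0.1601] [ -0.5   0.6 -51. ]
```

View pics/w11c.png

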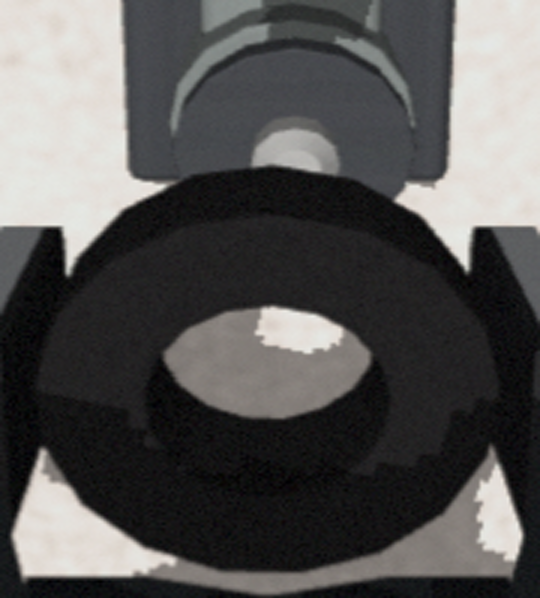

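Run:
```python
from h import *
o=ctrl.get_obs(); Rm=R.from_rotvec(o["tcp_rot"]).as_matrix(); zt=o["ee_pos"][2]
for k,px,z,off in [("pin top edge",(328,260),.086,7),("disc edge",(327,225.5),.075,20),("base front edge y",(300,278),.012,-30),("fin back",(333,66),.14,85),("fin front",(333,163),.14,55)]:
    p=atz("wrist",px,z); q=(Rm.T@(p-o["ee_pos"])*1000); print(k,p.round(4),q.round(1),"center x",q[0]-off)
```

```text
pin top edge [0.4417 0.1533 0.086 ] [ 8.5  4.5 23.1] center x 1.4943568194203518
disc edge [0.4378 0.1666 0.075 ] [22.4  4.1 34. ] center x 2.350196388798821
base front edge y [0.4349 0.1147 0.012 ] [-26.8 -12.1  97.2] center x 3.1808571784337403
fin back [0.4218 0.2273 0.14  ] [ 84.9   4.4 -31.2] center x -0.13425961213195592
fin front [0.4293 0.2002 0.14  ] [ 56.8   4.7 -31.1] center x 1.8114312347033845
```

Call:
{"name": "play_rows", "arguments": {"plan": [[-1,0.15,0.38,1,0],[-1,0.15,0.38,2.5,0],[-1,0.15,0.38,3.5,0],[-1,0.15,0.38,3.5,0],[-1,0.15,0.38,3.5,0]]}}

```text
time: 8.65
ee_pos: [0.4431, 0.1465, 0.0739]
tcp_rot: [1.91, 2.491, -0.004]
ft_force: [0.7, -0.5, 0.3]
opening: 0.0479
```

Run:
```python
from h import *
o=ctrl.get_obs(); Rm=R.from_rotvec(o["tcp_rot"]).as_matrix(); print(o["time"],o["ee_pos"],o["ft_force"])
im=ctrl.capture("wrist"); cv2.imwrite("pics/w12.png",im[200:480,150:490])
im=ctrl.capture("scene"); cv2.imwrite("pics/s12.png",cv2.resize(im[150:260,290:420],None,fx=6,fy=5,interpolation=cv2.INTER_CUBIC))
```

```text
8.65 [0.44307161 0.14646476 0.07393988] [ 0.65789641 -0.45029325  0.34204481]
```

View pics/w12.png

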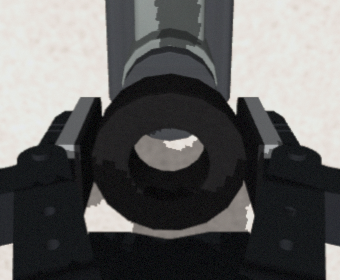

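View pics/s12.png

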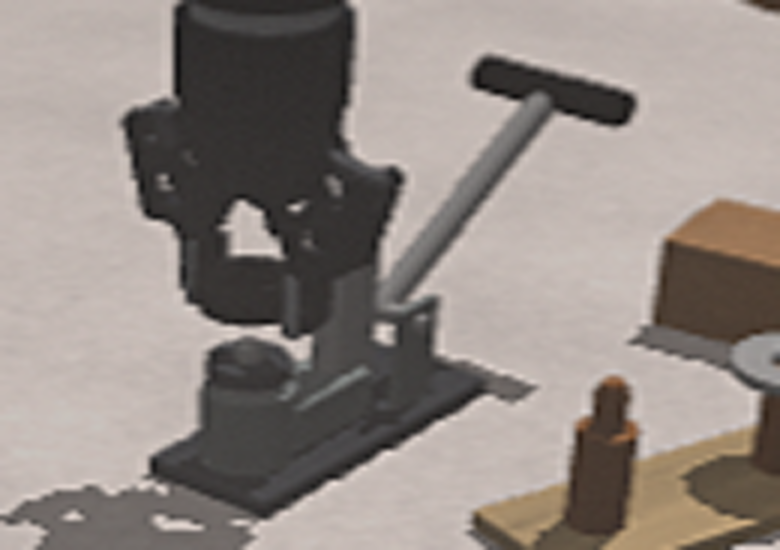

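Call:
{"name": "play_rows", "arguments": {"plan": [[-1,0,0,1,0],[-1,0,0,2,0],[-1,0,0,2.7,0],[-1,0,0,3.05,0],[-1,0,0,3.05,0]]}}

```text
time: 9.25
ee_pos: [0.443, 0.1463, 0.0433]
tcp_rot: [1.91, 2.491, -0.004]
ft_force: [0.4, -0.5, 0.2]
opening: 0.0478
```

Run:
```python
from h import *
o=ctrl.get_obs(); print(o["time"],o["ee_pos"],o["ft_force"])
im=ctrl.capture("wrist"); cv2.imwrite("pics/w13.png",cv2.resize(im[200:480,150:490],None,fx=2,fy=2))
```

```text
9.25 [0.44297808 0.14629523 0.04328961] [ 0.37977115 -0.54970971  0.19270782]
```

View pics/w13.png

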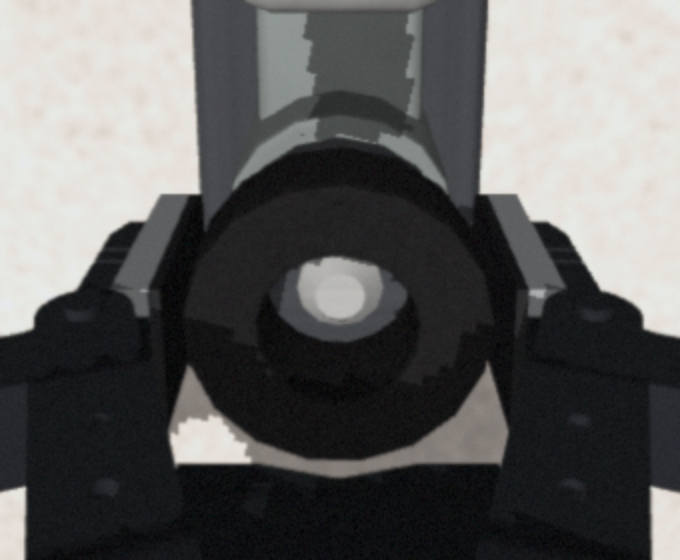

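The pin sits inside the hole and there is no contact force, so I release.

Call:
{"name": "play_rows", "arguments": {"plan": [[1,0,0,0.1,0],[1,0,0,0.1,0],[1,0,0,0.1,0],[1,0,0,0,0],[1,0,0,0,0]]}}

```text
time: 9.8
ee_pos: [0.4436, 0.1465, 0.044]
tcp_rot: [1.909, 2.49, -0.002]
ft_force: [0.4, -0.4, -0.5]
opening: 0.0855
```

Call:
{"name": "play_rows", "arguments": {"plan": [[1,0,0,-2,0],[1,0,0,-5,0],[1,0,0,-9,0],[1,0,0,-11,0],[1,0,0,-11,0]]}}

```text
time: 10.3
ee_pos: [0.4454, 0.1475, 0.1572]
tcp_rot: [1.907, 2.487, 0.007]
ft_force: [0.3, 0.3, -0.7]
opening: 0.0853
```

Run:
```python
from h import *
import pickle
o=ctrl.get_obs(); print(o["time"],o["ee_pos"],o["ft_force"],o["opening"],o["qvel"].round(3))
c=ctrl.calibration("wrist");pickle.dump(c,open("w14.pkl","wb"))
im=ctrl.capture("wrist"); cv2.imwrite("pics/w14.png",im)
```

```text
10.3 [0.44543639 0.14747896 0.15717309] [ 0.29798791  0.26371163 -0.68369194] 0.08531156727411278 [-0.     0.039  0.071  0.001 -0.033  0.   ]
```

View pics/w14.png

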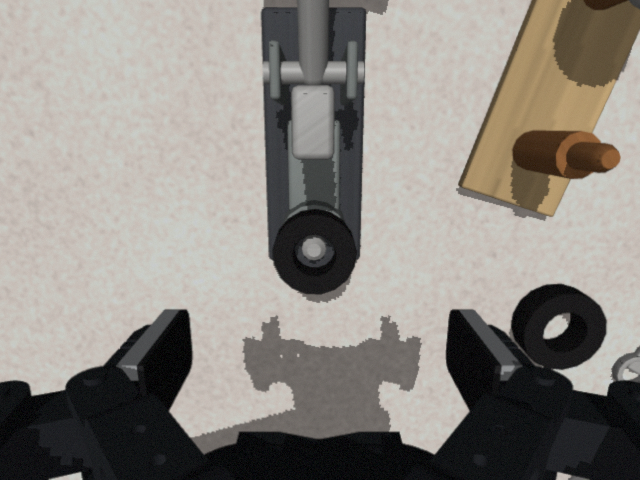

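Run:
```python
from h import *
import pickle; c=pickle.load(open("w14.pkl","rb"))
p=atz("wrist",(313,121.5),.14,c);q=atz("wrist",(313.5,250),.086,c);print(p,q, np.degrees(np.arctan2(*(q-p)[[1,0]])),np.linalg.norm((q-p)[:2]), atz("wrist",(315,250),.093,c))
u=np.array([np.cos(np.radians(-74.6)),np.sin(np.radians(-74.6))])
f=p[:2]-.004*u
s,sp,o=delta((f[0],f[1],.085),np.radians(15.4)); print(s,sp,o["ee_pos"])
```

```text
[0.42537296 0.21445258 0.14      ] [0.44340888 0.1462523  0.086     ] -75.18694162458387 0.07054483501213198 [0.44372659 0.14843236 0.093     ]
[ 7.42 -0.09  6.99] -0.006200935672736163 [0.4440534  0.14706736 0.15519523]
```

Call:
{"name": "play_rows", "arguments": {"plan": [[1,3.5,-0.05,0,0],[1,7.0,-0.1,1.5,0],[1,7.4,-0.1,4.5,0],[1,7.4,-0.1,7,0],[1,7.4,-0.1,7,0]]}}

```text
time: 10.85
ee_pos: [0.4205, 0.2167, 0.0808]
tcp_rot: [1.91, 2.493, -0.013]
ft_force: [0.8, -0.6, -0.2]
opening: 0.0853
```

Run:
```python
from h import *
o=ctrl.get_obs(); print(o["time"],o["ee_pos"],o["ft_force"])
im=ctrl.capture("wrist"); cv2.imwrite("pics/w15.png",im)
```

```text
10.85 [0.42053357 0.21668939 0.08078647] [ 0.75511871 -0.64521722 -0.16274484]
```

View pics/w15.png

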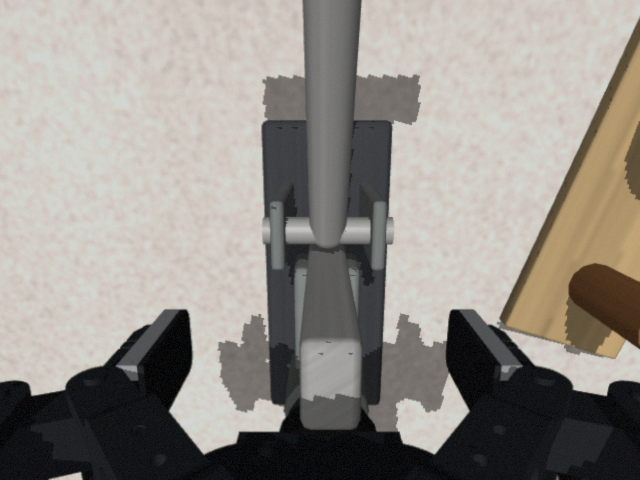

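Run:
```python
from h import *
o=ctrl.get_obs(); Rm=R.from_rotvec(o["tcp_rot"]).as_matrix(); print(o["time"],o["ee_pos"],o["ft_force"])
p=atz("wrist",(331,384),.14); print(p,Rm.T@(p-o["ee_pos"])*1000)
```

```text
10.9 [0.42226236 0.21726928 0.08276254] [ 1.02143914  0.69285702 -0.08400441]
[0.42691743 0.21469341 0.14      ] [ -3.97409618   3.73046848 -57.22518693]
```

Call:
{"name": "play_rows", "arguments": {"plan": [[1,0,0.25,-0.2,0],[1,0,0.25,-0.2,0],[-1,0,0.25,-0.2,0],[-1,0,0.25,-0.2,0],[-1,0,0.25,-0.2,0]], "newtons": 80}}

```text
time: 11.4
ee_pos: [0.4249, 0.2179, 0.0852]
tcp_rot: [1.909, 2.491, -0.005]
ft_force: [0.3, -0.4, -0.3]
opening: 0.0441
```

Call:
{"name": "play_rows", "arguments": {"plan": [[-1,0,0,0,0],[-1,0,0,0,0],[-1,0,0,0,0],[-1,0,0,0,0]]}}

```text
time: 11.8
ee_pos: [0.4245, 0.2178, 0.0856]
tcp_rot: [1.91, 2.491, -0.006]
ft_force: [-2.5, -1.6, 5.5]
opening: 0.017
```

Run:
```python
from h import *
o=ctrl.get_obs(); Rm=R.from_rotvec(o["tcp_rot"]).as_matrix(); print(o["time"],o["ee_pos"],o["ft_force"],o["opening"],o["joints"])
import pickle; pickle.dump(ctrl.calibration("wrist"),open("w16.pkl","wb"))
im=ctrl.capture("wrist"); cv2.imwrite("pics/w16.png",im)
```

```text
11.8 [0.42448364 0.21775834 0.08555243] [-2.45959408 -1.62330135  5.52290335] 0.01698319395833956 [ 0.45301629  0.289096    1.95940608 -0.00561731  0.89540682  0.19393903]
```

View pics/w16.png

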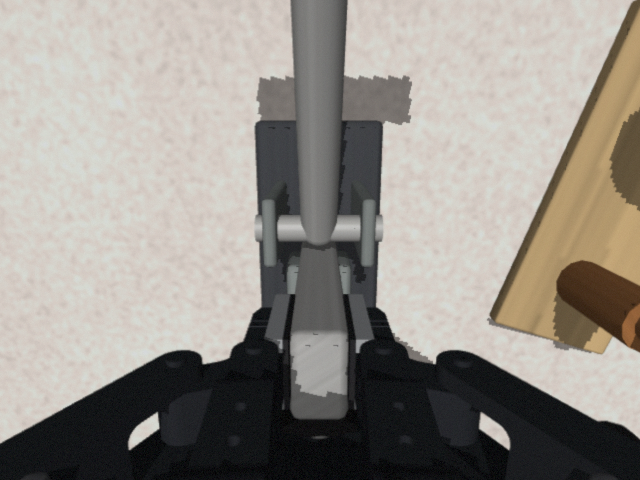

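Pad seated and fin gripped (opening 17 mm). Now the rig pose from the earlier top and scene pictures.

Run:
```python
import cv2
im=cv2.imread("pics/top1.png")[180:290,365:545]; im=cv2.convertScaleAbs(im,alpha=1.8,beta=0)
cv2.imwrite("pics/rc.png",cv2.resize(im,None,fx=4.4,fy=4.4,interpolation=cv2.INTER_CUBIC))
im=cv2.imread("pics/scene1.png")[220:380,90:290]; im=cv2.convertScaleAbs(im,alpha=1.6,beta=0)
cv2.imwrite("pics/rs.png",cv2.resize(im,None,fx=4,fy=3.7,interpolation=cv2.INTER_CUBIC))
```

```text
(no output)
```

View pics/rc.png

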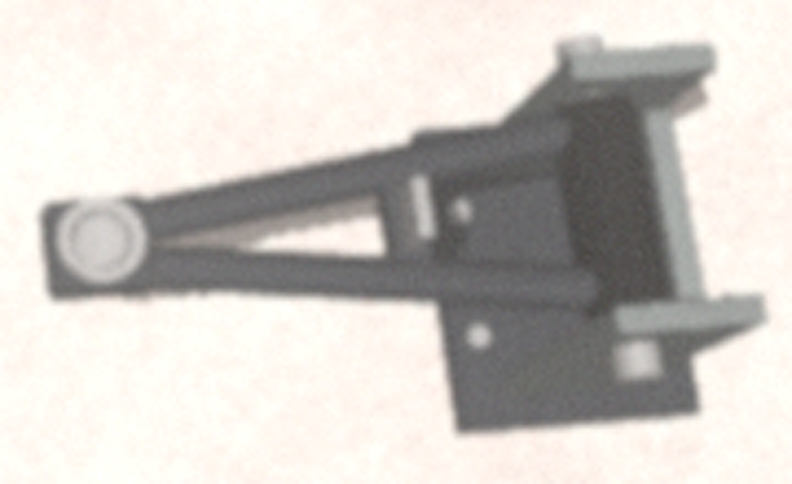

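View pics/rs.png

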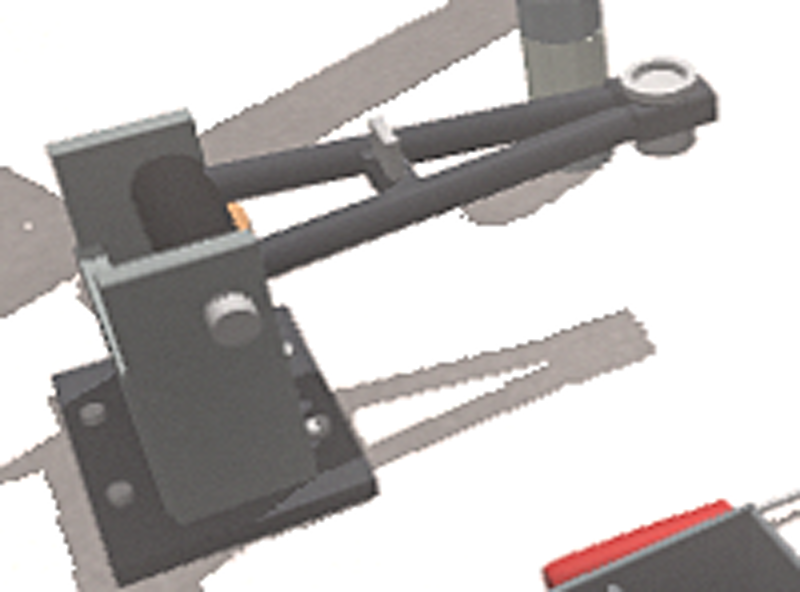

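Run:
```python
from h import *
t=lambda u,v,z:atz("top",(365+u/4.4,180+v/4.4),z)[:2]
s=lambda u,v,z:atz("scene",(90+u/4,220+v/3.7),z)[:2]
ring=t(102,240,.160);a=t(642,62,.177);b=t(691,314,.177)
print("ring",ring,"scene",s(658,80,.160))
m=(a+b)/2; d=m-ring; print("axis",np.degrees(np.arctan2(d[1],d[0])),np.linalg.norm(d))
d=b-a; print("cheeks perp",np.degrees(np.arctan2(d[1],d[0]))+90,np.linalg.norm(d))
for e in [((572,50),(712,47)),((618,308),(762,297)),((620,332),(765,320))]:
    p,q=t(*e[0],.177),t(*e[1],.177); d=q-p; print("edge",np.degrees(np.arctan2(d[1],d[0])),np.linalg.norm(d))
p,q=t(460,430,.01),t(697,411,.01); d=q-p; print("base edge",np.degrees(np.arctan2(d[1],d[0])),np.linalg.norm(d)); 
A=(s(48,147,.177)+s(188,112,.177))/2;B=(s(112,282,.177)+s(255,238,.177))/2
m=(A+B)/2; d=m-s(658,80,.16);print("scene axis",np.degrees(np.arctan2(d[1],d[0])),np.linalg.norm(d),A,B)
for e in [((48,147),(188,112)),((112,282),(255,238))]:
    p,q=s(*e[0],.177),s(*e[1],.177); d=q-p; print("sedge",np.degrees(np.arctan2(d[1],d[0]))%180-180,np.linalg.norm(d))
p,q=s(122,585,.0),s(376,492,.0); d=q-p; print("sbase",np.degrees(np.arctan2(d[1],d[0]))%180-180,np.linalg.norm(d))
```

```text
ring [ 0.53019585 -0.12649018] scene [ 0.54142371 -0.13063007]
axis -92.87297167679809 0.26411004343365363
cheeks perp 267.4352115494633 0.12346614008427308
edge -96.26717040637493 0.06707261348216768
edge -93.15171794382617 0.06751458952034929
edge -92.80237641793394 0.06787514456995426
base edge -93.00104462541196 0.12881638704755236
scene axis -93.52249476404215 0.26053130446607836 [ 0.46049922 -0.38906802] [ 0.5903339  -0.39227032]
sedge -94.07181558892077 0.06770115844567252
sedge -91.28798673923308 0.06337958444493307
sbase -92.10254733745182 0.12613504834886974
```

Call:
{"name": "play_rows", "arguments": {"plan": [[-1,0,0,-0.5,0],[-1,0,0,-1.5,0],[-1,0,0,-3,0],[-1,0,0,-5,0],[-1,0,0,-7,0]], "newtons": 90}}

```text
time: 12.35
ee_pos: [0.4237, 0.2178, 0.1554]
tcp_rot: [1.911, 2.492, -0.01]
ft_force: [0.5, -0.6, -9.8]
opening: 0.0168
```

Run:
```python
from h import *
o=ctrl.get_obs(); print(o["time"],o["ee_pos"],o["tcp_rot"],o["ft_force"],o["wrist_torque"],o["opening"])
im=ctrl.capture("scene"); cv2.imwrite("pics/s17.png",cv2.resize(im[130:270,280:420],None,fx=5,fy=4,interpolation=cv2.INTER_CUBIC))
print(delta((.43,-.098,.30),np.radians(-2.8))[:2])
```

```text
12.35 [0.42367207 0.21777766 0.15539366] [ 1.91060256  2.49184174 -0.00987264] [ 0.45815317 -0.6458918  -9.84845371] [0.24400273 0.00295837 0.03385504] 0.016812236249504443
(array([-30.75,  -7.77, -14.  ]), np.float64(0.3114937342935351))
```

View pics/s17.png

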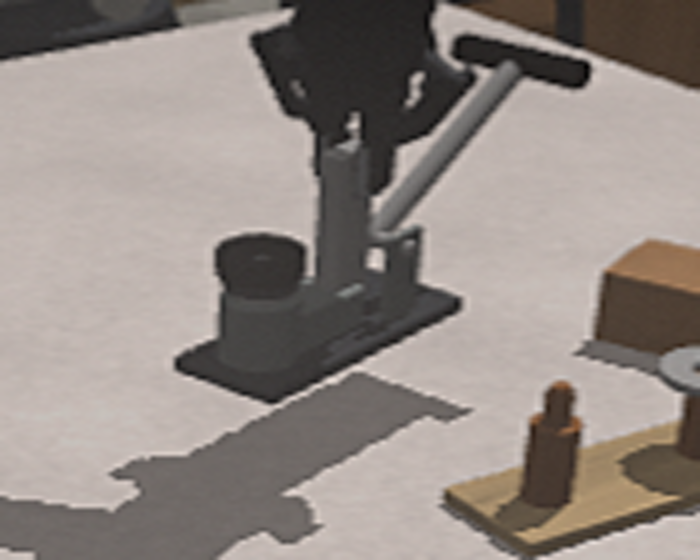

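Call:
{"name": "play_rows", "arguments": {"plan": [[-1,-1.5,-0.4,-1,0.02],[-1,-4.5,-1.2,-3,0.06],[-1,-8,-2,-5.5,0.11],[-1,-11.5,-2.9,-8,0.16],[-1,-15,-3.8,-10,0.2]]}}

```text
time: 12.9
ee_pos: [0.4269, 0.0626, 0.2598]
tcp_rot: [2.15, 2.285, -0.001]
ft_force: [0.8, -0.3, -10.3]
opening: 0.0163
```

Run:
```python
from h import *
o=ctrl.get_obs(); print(o["time"],o["ee_pos"],o["opening"])
print(delta((.43,-.098,.30),np.radians(-2.8))[:2])
```

```text
12.9 [0.42686737 0.0625664  0.25982206] 0.016277747400420223
(array([-16.06,  -0.65,  -3.96]), np.float64(0.10975028672005549))
```

Call:
{"name": "play_rows", "arguments": {"plan": [[-1,-3.5,-0.15,-1,0.03],[-1,-7.5,-0.3,-2.2,0.06],[-1,-11.5,-0.5,-3.3,0.09],[-1,-15,-0.6,-4,0.11],[-1,-16,-0.65,-4,0.11]]}}

```text
time: 13.4
ee_pos: [0.4296, -0.1013, 0.3004]
tcp_rot: [2.275, 2.156, -0.004]
ft_force: [0.8, 2.6, -10.4]
opening: 0.0166
```

Call:
{"name": "play_rows", "arguments": {"plan": [[-1,0,0,0,0],[-1,0,0,0,0]]}}

```text
time: 13.6
ee_pos: [0.4287, -0.101, 0.2993]
tcp_rot: [2.278, 2.157, -0.006]
ft_force: [0.2, 0.7, -10.4]
opening: 0.0166
```

Run:
```python
from h import *
import pickle
o=ctrl.get_obs(); print(o["time"],o["ee_pos"],o["tcp_rot"],o["opening"],o["qvel"].round(3))
c=ctrl.calibration("wrist");pickle.dump(c,open("w18.pkl","wb"))
cv2.imwrite("pics/w18.png",ctrl.capture("wrist"))
```

```text
13.6 [ 0.42866172 -0.10103416  0.29930318] [ 2.27808043  2.15727116 -0.00561462] 0.016610247205696486 [ 0.025 -0.005 -0.002  0.019  0.003 -0.   ]
```

View pics/w18.png

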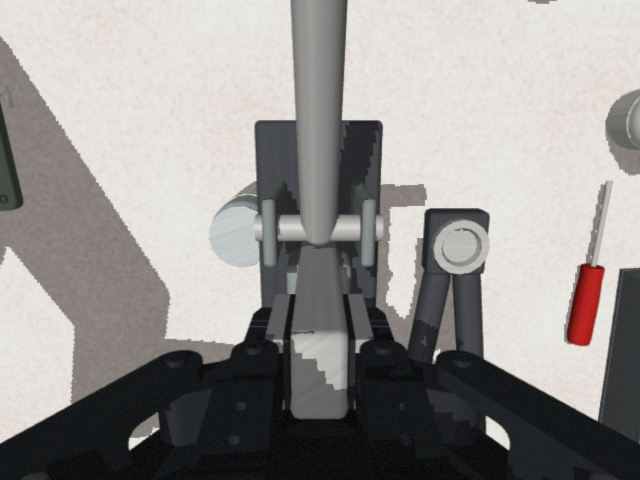

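Run:
```python
from h import *
import pickle; c=pickle.load(open("w18.pkl","rb"))
im=cv2.imread("pics/w18.png"); cv2.imwrite("pics/w18c.png",cv2.resize(im[195:375,395:505],None,fx=3.3,fy=3.3,interpolation=cv2.INTER_CUBIC))
print(atz("wrist",(462,247),.16,c),np.linalg.norm(atz("wrist",(435,247),.16,c)-atz("wrist",(489,247),.16,c)))
print("can",atz("wrist",(243,236),.15,c))
```

```text
[ 0.53360338 -0.12522946  0.16      ] 0.04017244119052226
can [ 0.37038076 -0.11033946  0.15      ]
```

View pics/w18c.png

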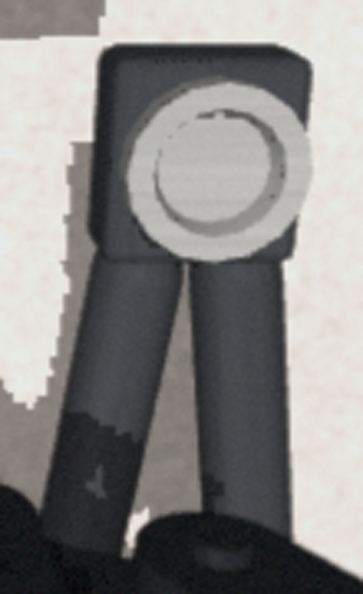

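Run:
```python
from h import *
s,sp,o=delta((.537,.048,.20),np.radians(-2.8)); print(s,sp,o["time"])
```

```text
[15.45  9.99  9.88] -0.004457613247393244 13.65
```

Call:
{"name": "play_rows", "arguments": {"plan": [[-1,2,1.2,0,0],[-1,6,3.6,0,0],[-1,10,6.4,0,0],[-1,14,9,1,0],[-1,15.45,10,3,0]]}}

```text
time: 14.15
ee_pos: [0.5405, 0.0545, 0.2692]
tcp_rot: [2.271, 2.164, 0.007]
ft_force: [0.5, -2.5, -9.3]
opening: 0.017
```

Run:
```python
from h import *
s,sp,o=delta((.537,.048,.125),np.radians(-2.8)); print(s,sp,o["time"],o["ee_pos"])
```

```text
[-0.66 -0.42 14.42] 0.0007321937248396804 14.15 [0.54049953 0.05449044 0.26923769]
```

Call:
{"name": "play_rows", "arguments": {"plan": [[-1,-0.4,-0.3,2.5,0],[-1,-0.66,-0.4,6,0],[-1,-0.66,-0.4,10,0],[-1,-0.66,-0.4,13,0],[-1,-0.66,-0.4,15,0]]}}

```text
time: 14.65
ee_pos: [0.5349, 0.0495, 0.1161]
tcp_rot: [2.271, 2.169, 0.001]
ft_force: [0.2, -0.5, -10.2]
opening: 0.0166
```

Call:
{"name": "play_rows", "arguments": {"plan": [[-1,0,0,1,0],[-1,0,0,2,0],[-1,0,0,2,0],[-1,0,0,2,0]]}}

```text
time: 15.05
ee_pos: [0.5357, 0.0499, 0.0969]
tcp_rot: [2.27, 2.169, 0.003]
ft_force: [0.3, 0.0, -9.8]
opening: 0.0169
```

Run:
```python
from h import *
s,sp,o=delta((.5369,-.0521,.0935),np.radians(-2.8)); print(s,sp,o["time"],o["ee_pos"],o["ft_force"],o["opening"],o["tcp_rot"])
im=ctrl.capture("scene"); cv2.imwrite("pics/s19.png",im)
```

```text
[-10.18   0.58   0.34] 0.0034349640591067043 15.05 [0.53571878 0.04986433 0.09687431] [ 0.25542535  0.045583   -9.7893342 ] 0.016871811961063098 [2.26964641 2.16879993 0.00324691]
```

View pics/s19.png

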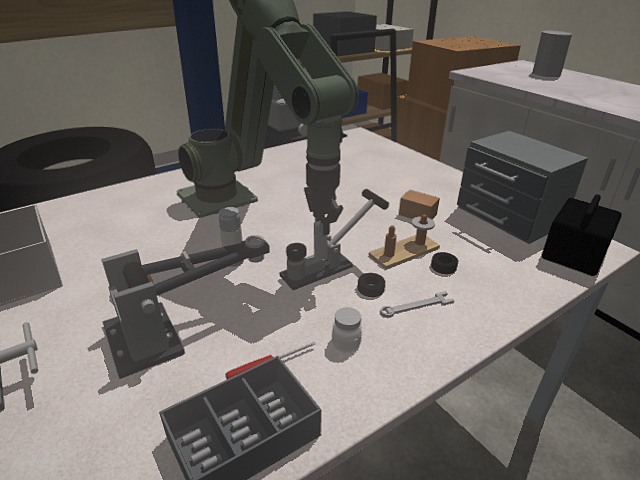

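Call:
{"name": "play_rows", "arguments": {"plan": [[-1,-1,0.3,0,0],[-1,-3,0.55,0.1,0],[-1,-5,0.55,0.1,0],[-1,-7,0.55,0.1,0],[-1,-8,0.55,0.1,0]]}}

```text
time: 15.6
ee_pos: [0.5384, -0.0327, 0.0971]
tcp_rot: [2.27, 2.165, 0.005]
ft_force: [0.3, -0.3, -10.2]
opening: 0.0167
```

Run:
```python
from h import *
s,sp,o=delta((.5369,-.0521,.0935),np.radians(-2.8)); print(s,sp,o["time"],o["ee_pos"],o["ft_force"],o["opening"],o["tcp_rot"])
im=ctrl.capture("scene"); cv2.imwrite("pics/s20.png",cv2.resize(im[170:310,210:360],None,fx=5,fy=4.2,interpolation=cv2.INTER_CUBIC))
im=ctrl.capture("top"); cv2.imwrite("pics/t20.png",im)
```

```text
[-1.94 -0.06  0.37] 0.0017329923166298222 15.6 [ 0.5384245  -0.03273416  0.09714533] [  0.30798797  -0.30326649 -10.15494696] 0.01668645109475146 [2.26952452 2.16498509 0.00523442]
```

View pics/s20.png

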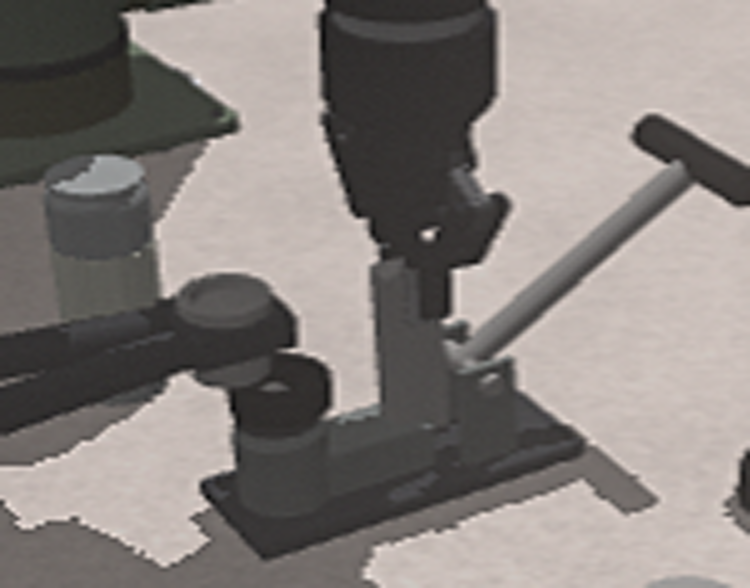

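View pics/t20.png

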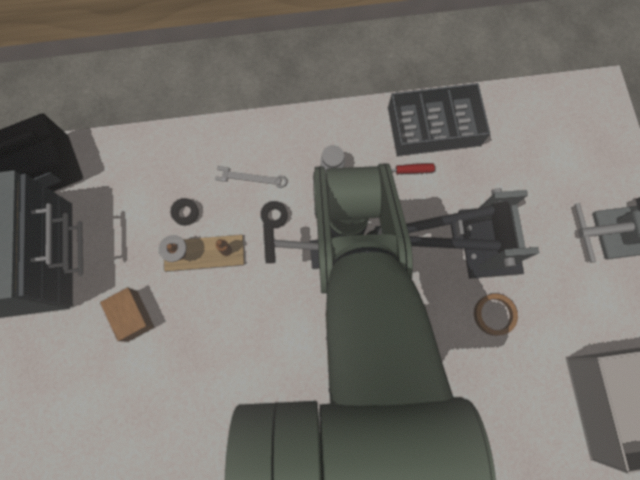

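Call:
{"name": "play_rows", "arguments": {"plan": [[-1,-0.9,-0.05,0.1,0],[-1,-1.8,-0.06,0.3,0],[-1,-1.95,-0.06,0.4,0],[-1,-1.95,-0.06,0.4,0]]}}

```text
time: 16.1
ee_pos: [0.5366, -0.0515, 0.0926]
tcp_rot: [2.272, 2.164, 0.005]
ft_force: [0.2, 0.9, -11.0]
opening: 0.017
```

Run:
```python
from h import *
s,sp,o=delta((.5369,-.0521,.0856),np.radians(-2.8)); print(s,sp,o["time"],o["ee_pos"],o["ft_force"],o["opening"],o["tcp_rot"])
im=ctrl.capture("scene"); cv2.imwrite("pics/s21.png",cv2.resize(im[210:300,210:330],None,fx=6.5,fy=6.5,interpolation=cv2.INTER_CUBIC))
sd=np.array([.5333,-.126]); 
for z in(.113,.16,.075+.0085,.093+.0085): print(z,(proj("scene",[(*sd,z)])[0]-[210,210])*6.5)
```

```text
[-0.06  0.03  0.7 ] 0.00026107291236487917 16.1 [ 0.53656215 -0.05147253  0.09259504] [  0.23998029   0.86418898 -11.02487   ] 0.01697779843319425 [2.27229979 2.16444804 0.00530684]
0.113 [299.42191302 306.34943271]
0.16 [290.28874873 190.2115651 ]
0.08349999999999999 [304.94743946 376.21923776]
0.1015 [301.59448271 333.85646018]
```

View pics/s21.png

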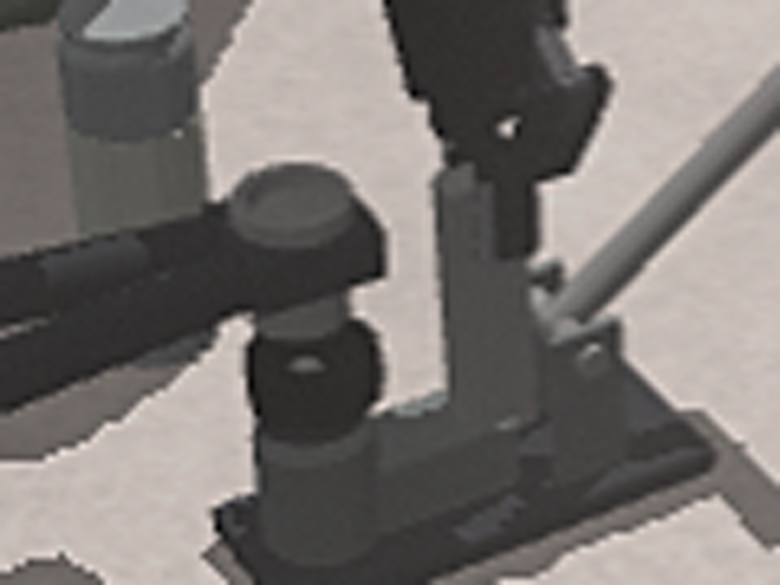

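Run:
```python
from h import *
sd=np.array([.5333,-.126]); u=.0926-.0856
def ell(c,r,z):
    t=np.linspace(0,2*np.pi,90); P=np.c_[c[0]+r*np.cos(t),c[1]+r*np.sin(t),np.full(90,z)]
    p=(proj("scene",P)-[210,210])*6.5; return p[:,0].min().round(),p[:,0].max().round(),p[:,1].min().round(),p[:,1].max().round()
for k,r,z in[("ring",.021,.16),("boss",.018,.113),("padtop",.024,.093+u),("padbase",.024,.075+u),("cyl z.05",.022,.05+u),("cyl bot",.022,.012+u),("finTopc",.001,.14+u)]:
    print(k,ell(sd,r,z))
tx=np.array([np.cos(np.radians(87.2)),np.sin(np.radians(87.2))]);f=sd+.07*tx; ty=np.array([np.cos(np.radians(-2.8)),np.sin(np.radians(-2.8))])
print("fin corners",[((proj("scene",[(*(f+a*tx*.015+b*ty*.009),.14+u)])[0]-210)*6.5).round() for a,b in((1,1),(1,-1),(-1,1),(-1,-1))])
j=sd-.03*tx
print("base front corners",[((proj("scene",[(*(j+b*ty*.035),.012+u)])[0]-210)*6.5).round() for b in(1,-1)],"rear",[((proj("scene",[(*(j+.175*tx+b*ty*.035),.012+u)])[0]-210)*6.5).round() for b in(1,-1)])
im=cv2.imread("pics/s20.png")
```

```text
ring (np.float64(227.0), np.float64(354.0), np.float64(157.0), np.float64(225.0))
boss (np.float64(246.0), np.float64(352.0), np.float64(276.0), np.float64(337.0))
padtop (np.float64(231.0), np.float64(372.0), np.float64(297.0), np.float64(379.0))
padbase (np.float64(236.0), np.float64(375.0), np.float64(339.0), np.float64(422.0))
cyl z.05 (np.float64(247.0), np.float64(373.0), np.float64(399.0), np.float64(476.0))
cyl bot (np.float64(255.0), np.float64(378.0), np.float64(483.0), np.float64(561.0))
finTopc (np.float64(290.0), np.float64(296.0), np.float64(221.0), np.float64(225.0))
fin corners [array([529., 166.]), array([504., 142.]), array([452., 190.]), array([427., 166.])]
base front corners [array([281., 605.]), array([200., 495.])] rear [array([712., 446.]), array([617., 351.])]
```

```bash
cat > ov.py <<'E'
from h import *
def overlay(im,cam,sd,bo,u,yaw,x0,y0,w,hh,f,out,pz=0):
    im=cv2.convertScaleAbs(im[y0:y0+hh,x0:x0+w],alpha=2.2,beta=15); im=cv2.resize(im,None,fx=f,fy=f,interpolation=cv2.INTER_CUBIC)
    def dr(P,col):
        p=((proj(cam,P)-[x0,y0]+.5)*f-.5).round().astype(int); cv2.polylines(im,[p.reshape(-1,1,2)],True,col,1,cv2.LINE_AA)
    t=np.linspace(0,2*np.pi,60)
    c=lambda s,r,z:np.c_[s[0]+r*np.cos(t),s[1]+r*np.sin(t),np.full(60,z)]
    a=np.radians(yaw); X=np.array([np.cos(a),np.sin(a)]); Y=np.array([-X[1],X[0]])
    dr(c(bo,.021,.16),(0,0,255)); dr(c(bo,.018,.113),(0,0,255))
    for r,z in((.024,.093+pz),(.024,.075+pz),(.022,.04)): dr(c(sd,r,z+u),(0,255,0))
    o=sd-.055*X
    q=lambda xs,ys,z:[(*(o+i*X+j*Y),z+u) for i,j in((xs[0],ys[0]),(xs[1],ys[0]),(xs[1],ys[1]),(xs[0],ys[1]))]
    dr(q((-.09,.085),(-.035,.035),.012),(0,255,255)); dr(q((-.03,0),(-.009,.009),.14),(0,255,255))
    cv2.imwrite(out,im)
E
python3 - <<'E'
from ov import *
im=ctrl.capture("scene"); cv2.imwrite("pics/raw21.png",im)
overlay(im,"scene",np.array([.5333,-.126]),np.array([.5333,-.126]),.007,-92.8,215,205,120,100,6.5,"pics/ov21.png")
E
```

```text
(no output)
```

View pics/ov21.png

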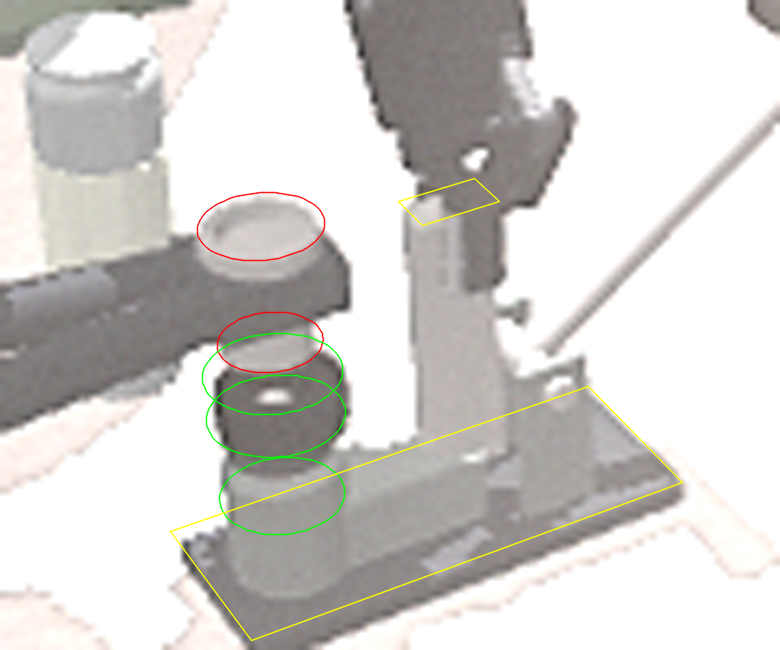

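The overlay shows the pad and saddle under the boss to within about 2 mm. The pin highlight at (275,397) matches the predicted (277,402). Now I lower the jack gently.

Call:
{"name": "play_rows", "arguments": {"plan": [[-1,-0.05,0.03,0.15,0],[-1,-0.05,0.03,0.3,0],[-1,-0.05,0.03,0.4,0],[-1,-0.05,0.03,0.4,0]]}}

```text
time: 16.6
ee_pos: [0.5369, -0.0515, 0.0885]
tcp_rot: [2.272, 2.165, 0.005]
ft_force: [0.3, 0.3, -9.7]
opening: 0.0168
```

Call:
{"name": "play_rows", "arguments": {"plan": [[-1,0,0,0.1,0],[-1,0,0,0.2,0],[-1,0,0,0.2,0]]}}

```text
time: 16.9
ee_pos: [0.5374, -0.0511, 0.0874]
tcp_rot: [2.271, 2.165, 0.007]
ft_force: [-0.4, 3.5, -3.4]
opening: 0.0166
```

Call:
{"name": "play_rows", "arguments": {"plan": [[-1,0,0,0.1,0],[-1,0,0,0.15,0],[-1,0,0,0.15,0]]}}

```text
time: 17.2
ee_pos: [0.5379, -0.0507, 0.0869]
tcp_rot: [2.271, 2.164, 0.009]
ft_force: [-0.3, 4.8, 2.1]
opening: 0.017
```

Run:
```python
from ov import *
o=ctrl.get_obs(); print(o["time"],o["ee_pos"],o["ft_force"],o["wrist_torque"])
im=ctrl.capture("scene"); cv2.imwrite("pics/raw22.png",im)
overlay(im,"scene",np.array([.5333,-.126]),np.array([.5333,-.126]),.0,-92.8,215,205,120,100,6.5,"pics/ov22.png")
```

```text
17.2 [ 0.53787029 -0.05072633  0.08690687] [-0.29114396  4.8271301   2.1208977 ] [ 0.25789507  0.73950831 -0.14979693]
```

View pics/ov22.png

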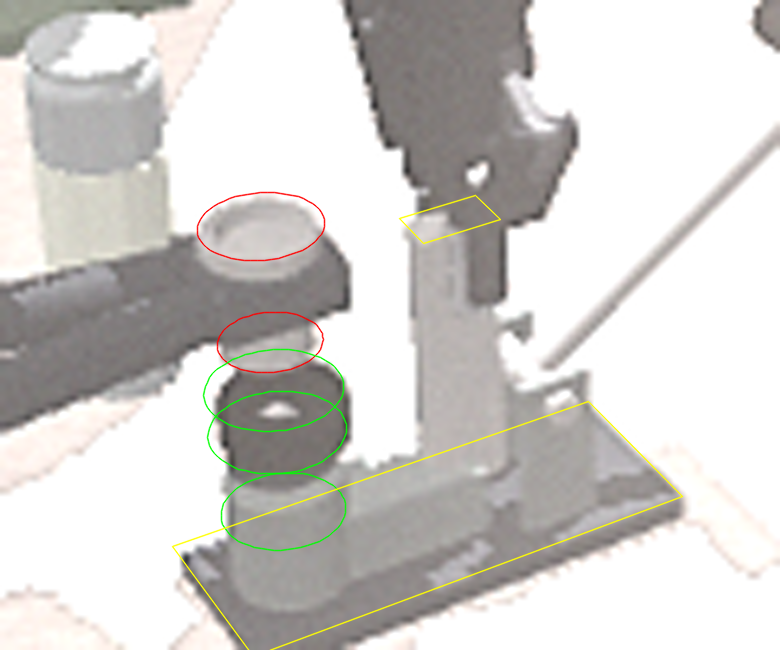

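Good fit. The jack is on the bench, about 3 mm too far in +x. A small lift-and-shift will correct that.

Call:
{"name": "play_rows", "arguments": {"plan": [[-1,0,0,-0.3,0],[-1,-0.1,-0.15,-0.4,0],[-1,-0.15,-0.3,-0.4,0],[-1,-0.15,-0.3,-0.4,0]]}}

```text
time: 17.65
ee_pos: [0.5339, -0.0524, 0.0901]
tcp_rot: [2.272, 2.165, 0.007]
ft_force: [0.1, 0.1, -9.7]
opening: 0.0169
```

Run:
```python
from h import *
print(delta((.535,-.0523,.0868),np.radians(-2.8)))
```

```text
(array([0.01, 0.11, 0.33]), np.float64(0.0003446128412369909), {'time': 17.65, 'joints': array([-1.20109976e-01,  3.62143477e-01,  1.82842130e+00,  1.77425780e-03,
        9.45698594e-01, -7.26226461e-02]), 'qvel': array([ 0.00143919,  0.00191603, -0.00744598,  0.00489158, -0.00420112,
        0.00077047]), 'joint_efforts': array([-4.87245899e-02, -4.55896211e+01, -2.31087613e+01, -1.58976959e-01,
       -1.22358142e-01, -9.04894376e-03]), 'ee_pos': array([ 0.5338587 , -0.05235441,  0.0900946 ]), 'tcp_rot': array([2.27235605, 2.16468834, 0.00706289]), 'ft_force': array([ 0.13285609,  0.07681113, -9.65836518]), 'wrist_torque': array([ 0.21330462, -0.03449246,  0.02513575]), 'opening': 0.016929805023426576})
```

Call:
{"name": "play_rows", "arguments": {"plan": [[-1,0,0.05,0.15,0],[-1,0,0.05,0.3,0],[-1,0,0.05,0.37,0],[-1,0,0.05,0.37,0]]}}

```text
time: 18.05
ee_pos: [0.5348, -0.0521, 0.0872]
tcp_rot: [2.272, 2.164, 0.009]
ft_force: [0.4, 2.8, -0.9]
opening: 0.0167
```

Run:
```python
from ov import *
o=ctrl.get_obs(); print(o["time"],o["ee_pos"],o["ft_force"],o["wrist_torque"])
im=ctrl.capture("scene"); cv2.imwrite("pics/raw23.png",im)
overlay(im,"scene",np.array([.5333,-.126]),np.array([.5333,-.126]),.0,-92.8,215,205,120,100,6.5,"pics/ov23.png")
```

```text
18.05 [ 0.53480894 -0.05207528  0.08719818] [ 0.39737821  2.7676016  -0.86629847] [ 0.26969024  0.46032302 -0.15730883]
```

View pics/ov23.png

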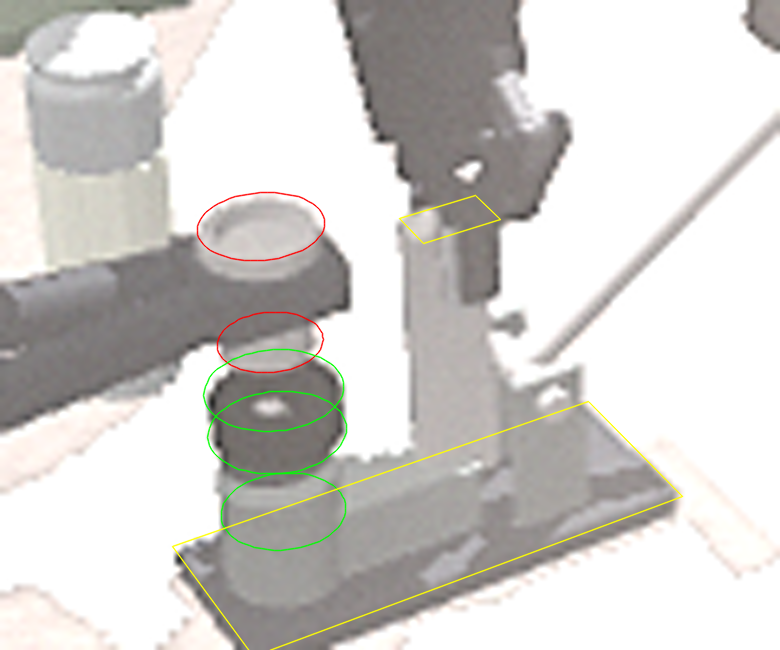

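Call:
{"name": "play_rows", "arguments": {"plan": [[-1,0,0,0.08,0],[-0.6,0,0,0.08,0],[-0.4,0,0,0.08,0],[0,0,0,0.08,0],[0.3,0,0,0,0]], "newtons": 30}}

```text
time: 18.6
ee_pos: [0.5355, -0.0525, 0.0875]
tcp_rot: [2.271, 2.163, 0.01]
ft_force: [-0.4, 0.2, 0.2]
opening: 0.0534
```

Call:
{"name": "play_rows", "arguments": {"plan": [[0.3,0,0,-1,0],[0.3,0,0,-3,0],[0.3,0,0,-6,0],[0.3,0,0,-9,0],[0.3,0,0,-11,0]]}}

```text
time: 19.1
ee_pos: [0.5357, -0.0529, 0.2007]
tcp_rot: [2.268, 2.161, 0.014]
ft_force: [0.6, -0.3, 0.4]
opening: 0.0555
```

Run:
```python
from ov import *
o=ctrl.get_obs(); print(o["time"],o["ee_pos"],o["ft_force"],o["opening"])
im=ctrl.capture("scene"); cv2.imwrite("pics/raw24.png",im)
overlay(im,"scene",np.array([.5333,-.126]),np.array([.5333,-.126]),.0,-92.8,215,205,120,100,6.5,"pics/ov24.png")
```

```text
19.1 [ 0.5356509  -0.05294352  0.20066958] [ 0.60299415 -0.32819757  0.36512922] 0.055480520413009285
```

View pics/ov24.png

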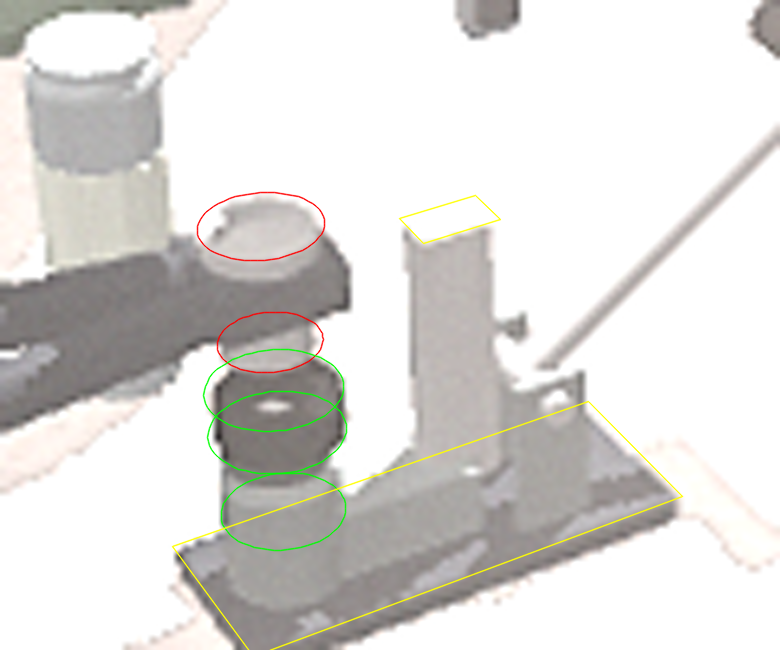

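Call:
{"name": "play_rows", "arguments": {"plan": [[-1,2,0.1,0,0],[-1,6,0.2,0,0],[-1,10,0.2,0,0],[-1,14,0.2,0,0],[-1,15,0.2,0,0]]}}

```text
time: 19.65
ee_pos: [0.5467, 0.0998, 0.2036]
tcp_rot: [2.262, 2.162, 0.021]
ft_force: [0.0, -0.3, 0.1]
opening: -0.0001
```

Call:
{"name": "play_rows", "arguments": {"plan": [[-1,0,0,0,0],[-1,0,0,0,0]]}}

```text
time: 19.85
ee_pos: [0.5466, 0.0992, 0.2036]
tcp_rot: [2.261, 2.162, 0.021]
ft_force: [0.4, -0.6, -0.7]
opening: 0.0004
```

Run:
```python
from h import *
import pickle
s,sp,o=delta((.5445,.1037,.17),np.radians(-2.8)); print(s,sp,o["time"],o["ee_pos"],o["opening"],o["tcp_rot"])
c=ctrl.calibration("wrist"); pickle.dump(c,open("w25.pkl","wb")); cv2.imwrite("pics/w25.png",ctrl.capture("wrist"))
print(proj("wrist",[(.5445,.1037,.165)],c))
```

```text
[ 0.43 -0.29  3.35] 0.0040517272874838195 19.85 [0.54661594 0.09924904 0.20359132] 0.00039408388360017533 [2.26099104 2.16186989 0.02054862]
[[312.90893078 258.85415402]]
```

View pics/w25.png

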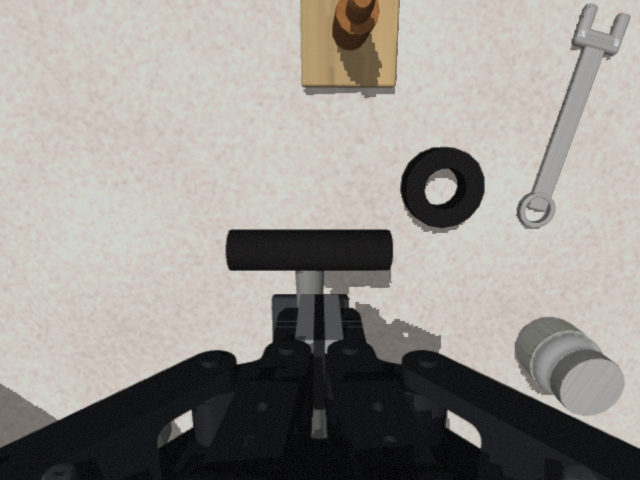

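Run:
```python
from h import *
import pickle; c=pickle.load(open("w25.pkl","rb"))
p=atz("wrist",(309.5,250),.156,c); print(p)
s,sp,o=delta((p[0],p[1],.158),np.radians(-2.8)); print(s,sp, R.from_rotvec(o["tcp_rot"]).as_matrix()[:,2])
print(delta((p[0],p[1]-.002,.150))[0])
```

```text
[0.54287938 0.10581344 0.156     ]
[ 0.69 -0.49  4.55] 0.0031544929337861127 [ 1.86272706e-02 -6.17463220e-04 -9.99826307e-01]
[ 0.49 -0.5   5.35]
```

Call:
{"name": "play_rows", "arguments": {"plan": [[-1,0.6,-0.45,1,0],[-1,0.65,-0.45,3,0],[-1,0.65,-0.45,5,0],[-1,0.65,-0.45,5.5,0],[-1,0.65,-0.45,5.5,0]]}}

```text
time: 20.4
ee_pos: [0.5427, 0.1048, 0.1475]
tcp_rot: [2.264, 2.161, 0.017]
ft_force: [0.5, 1.3, -0.2]
opening: -0.0005
```

Run:
```python
from h import *
o=ctrl.get_obs(); print(o["time"],o["ee_pos"],o["ft_force"])
cv2.imwrite("pics/w26.png",ctrl.capture("wrist"))
im=ctrl.capture("scene"); cv2.imwrite("pics/s26.png",cv2.resize(im[130:300,220:420],None,fx=4,fy=3.5))
```

```text
20.4 [0.54266161 0.10476502 0.14750669] [ 0.5366375   1.32581495 -0.17778413]
```

View pics/w26.png

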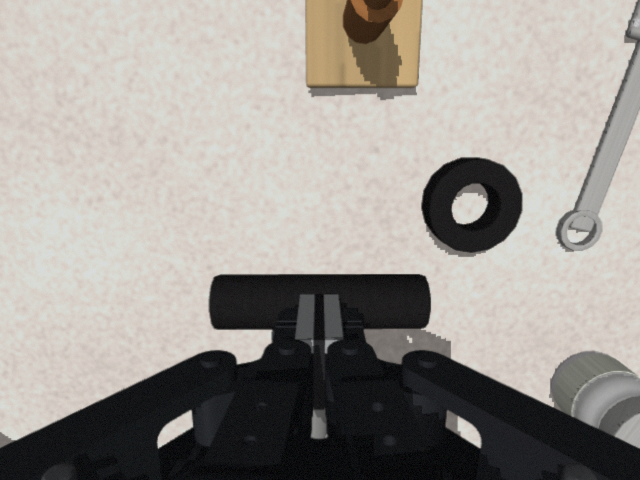

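View pics/s26.png

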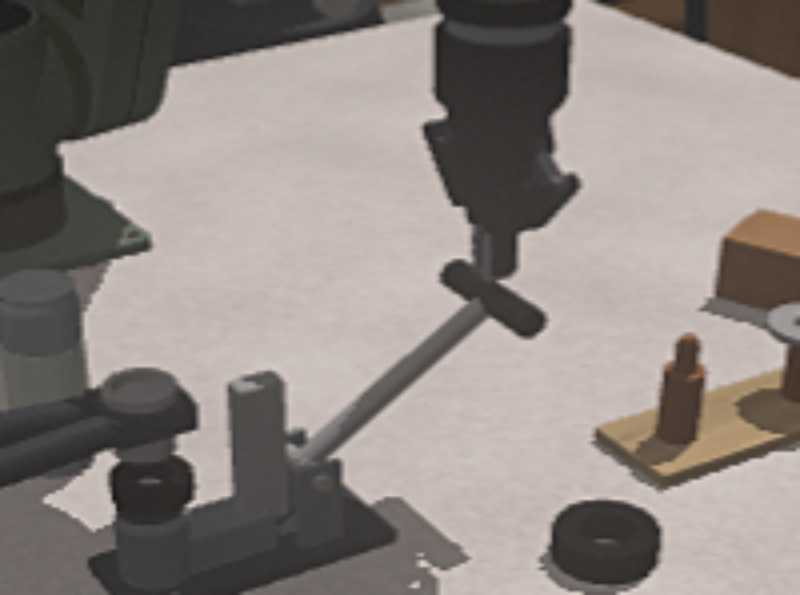

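Run:
```python
from h import *
o=ctrl.get_obs(); Rm=R.from_rotvec(o["tcp_rot"]).as_matrix()
for z in(.154,.158,.162): print(z,atz("wrist",(319.5,301),z), Rm.T@(atz("wrist",(319.5,301),z)-o["ee_pos"]))
for z in(-.02,-.025,-.03): print(z,proj("wrist",[o["ee_pos"]+Rm@np.array((x,0,z)) for x in(.011,0,-.011)]).round().tolist())
```

```text
0.154 [0.54401624 0.10505    0.154     ] [-0.00011671  0.00020938 -0.00485719]
0.158 [0.54401121 0.10672712 0.158     ] [ 0.00156038  0.00020561 -0.0088572 ]
0.162 [0.54400618 0.10840424 0.162     ] [ 0.00323748  0.00020184 -0.01285721]
-0.02 [[319.0, 289.0], [319.0, 317.0], [319.0, 344.0]]
-0.025 [[319.0, 294.0], [319.0, 323.0], [319.0, 350.0]]
-0.03 [[319.0, 299.0], [319.0, 329.0], [319.0, 357.0]]
```

Call:
{"name": "play_rows", "arguments": {"plan": [[-1,0.1,0,0.4,0],[-1,0.15,0,0.8,0],[-1,0.4,0,1.3,0],[-1,0.8,0,2,0],[-1,1.15,0,2.7,0]]}}

```text
time: 21.0
ee_pos: [0.5458, 0.1185, 0.1234]
tcp_rot: [2.263, 2.159, 0.029]
ft_force: [-1.4, 3.4, 5.1]
opening: -0.0001
```

Run:
```python
from h import *
o=ctrl.get_obs(); print(o["time"],o["ee_pos"],o["ft_force"])
cv2.imwrite("pics/w27.png",ctrl.capture("wrist")[200:480])
im=ctrl.capture("scene"); cv2.imwrite("pics/s27.png",cv2.resize(im[130:300,220:420],None,fx=4,fy=3.5))
```

```text
21.0 [0.54583691 0.11851436 0.12335429] [-1.41568738  3.4291396   5.10781269]
```

View pics/w27.png

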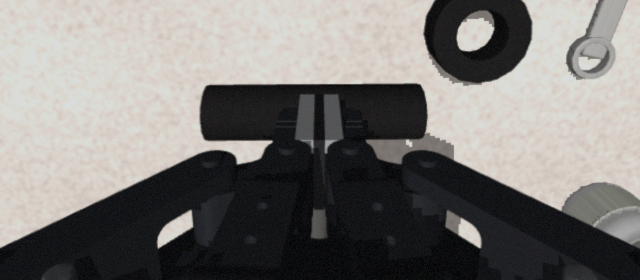

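View pics/s27.png

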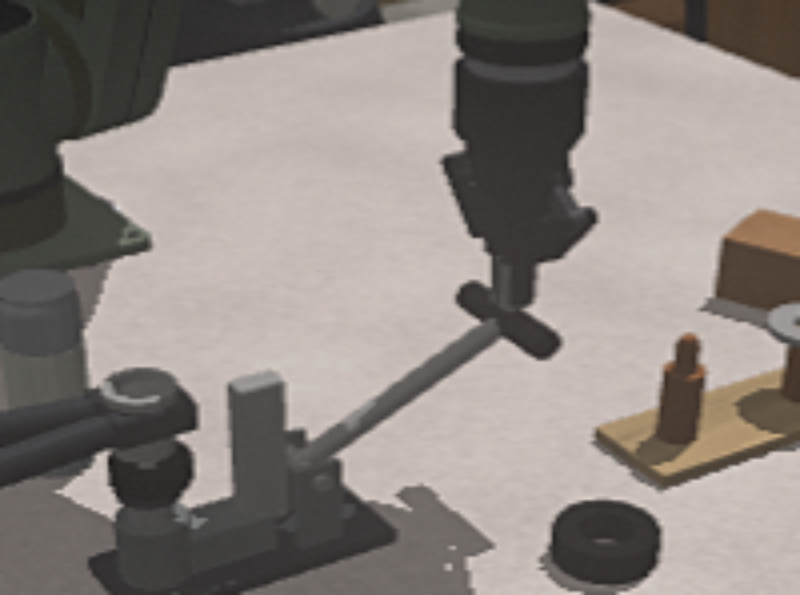

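Call:
{"name": "play_rows", "arguments": {"plan": [[-1,0.1,0,0.5,0],[-1,0.25,0,1,0],[-1,0.4,0,1.5,0],[-1,0.55,0,2,0],[-1,0.7,0,2.5,0]]}}

```text
time: 21.6
ee_pos: [0.547, 0.1268, 0.0992]
tcp_rot: [2.264, 2.16, 0.032]
ft_force: [-4.2, 6.9, 11.2]
opening: 0.0001
```

Run:
```python
from h import *
o=ctrl.get_obs(); print(o["time"],o["ee_pos"],o["ft_force"])
cv2.imwrite("pics/w28.png",ctrl.capture("wrist")[200:480])
im=ctrl.capture("scene"); cv2.imwrite("pics/s28.png",cv2.resize(im[130:300,220:420],None,fx=4,fy=3.5))
```

```text
21.6 [0.54696019 0.12683504 0.0991659 ] [-4.15008104  6.91973262 11.21746075]
```

View pics/w28.png

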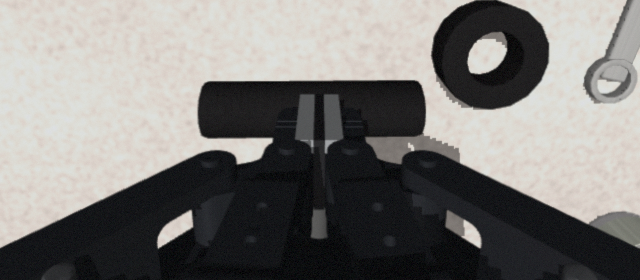

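View pics/s28.png

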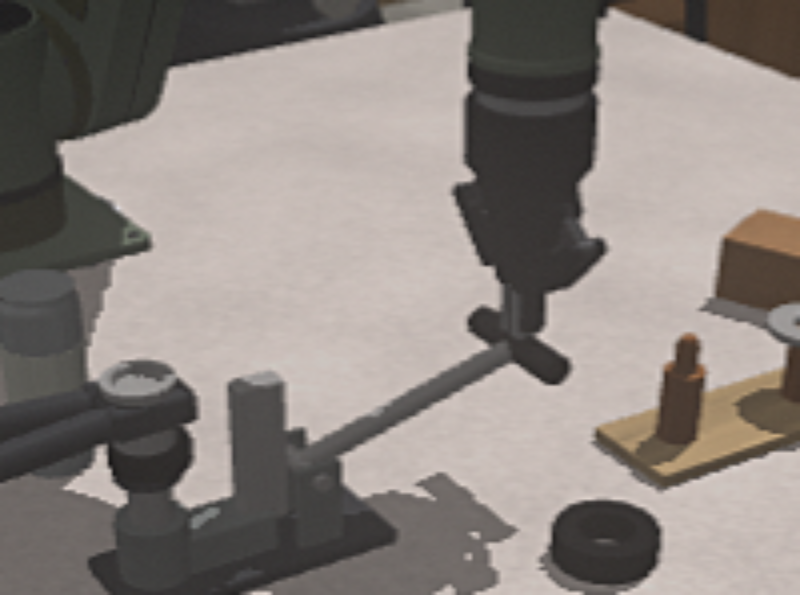

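Call:
{"name": "play_rows", "arguments": {"plan": [[-1,0.2,-0.15,0.5,0],[-1,0.4,-0.25,1,0],[-1,0.5,-0.3,1.5,0],[-1,0.65,-0.35,2,0],[-1,0.75,-0.35,2.5,0]]}}

```text
time: 22.2
ee_pos: [0.5471, 0.1342, 0.0755]
tcp_rot: [2.259, 2.158, 0.038]
ft_force: [1.4, -0.7, 8.7]
opening: 0.0002
```

Run:
```python
from h import *
o=ctrl.get_obs(); print(o["time"],o["ee_pos"],o["ft_force"], R.from_rotvec(o["tcp_rot"]).as_matrix()[:,2])
cv2.imwrite("pics/w29.png",ctrl.capture("wrist")[200:480])
im=ctrl.capture("scene"); cv2.imwrite("pics/s29.png",cv2.resize(im[130:300,220:420],None,fx=4,fy=3.5))
```

```text
22.2 [0.54707688 0.13419717 0.07553522] [ 1.40153766 -0.73701086  8.68760308] [ 0.02970258  0.00412315 -0.99955028]
```

View pics/w29.png

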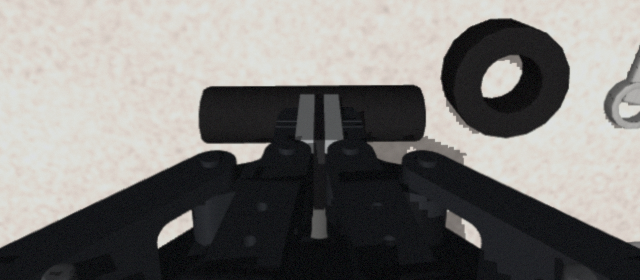

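View pics/s29.png

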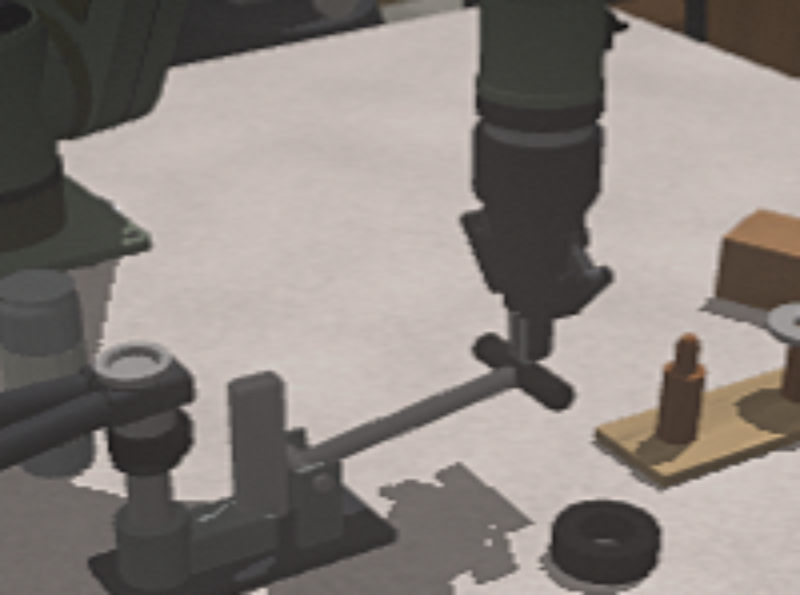

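Call:
{"name": "play_rows", "arguments": {"plan": [[-1,0.05,-0.03,0.5,0],[-1,0.1,-0.05,1,0],[-1,0.15,-0.07,1.4,0],[-1,0.17,-0.08,1.8,0],[-1,0.17,-0.08,1.8,0]]}}

```text
time: 22.8
ee_pos: [0.5476, 0.1368, 0.0581]
tcp_rot: [2.259, 2.157, 0.041]
ft_force: [-1.6, 3.9, 8.5]
opening: -0.0002
```

Run:
```python
from h import *
o=ctrl.get_obs(); print(o["time"],o["ee_pos"],o["ft_force"])
im=ctrl.capture("scene"); cv2.imwrite("pics/s30.png",cv2.resize(im[130:300,220:420],None,fx=4,fy=3.5))
```

```text
22.8 [0.54763724 0.13682004 0.0580703 ] [-1.58027042  3.94245248  8.5445396 ]
```

View pics/s30.png

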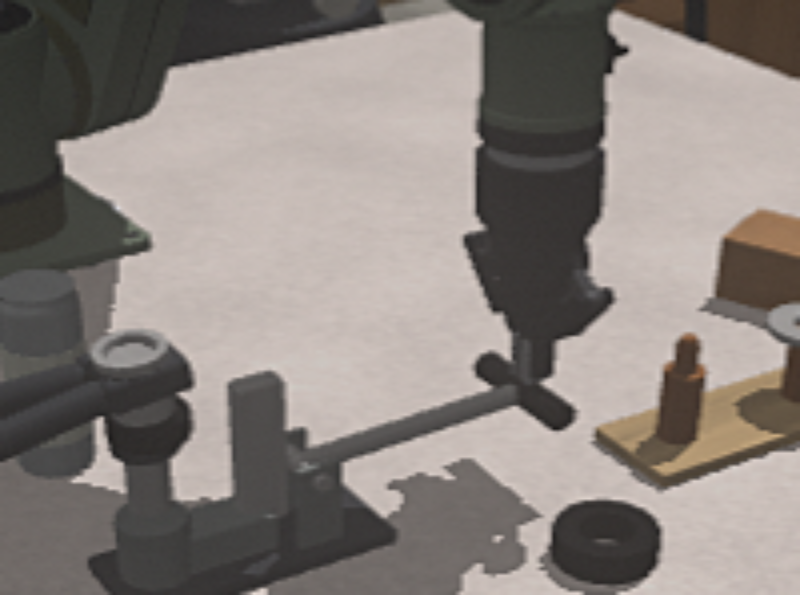

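Call:
{"name": "play_rows", "arguments": {"plan": [[-1,0.15,-0.1,0.2,0],[-1,0.15,-0.1,0.4,0],[-1,0.15,-0.1,0.6,0],[-1,0.15,-0.1,0.6,0]]}}

```text
time: 23.25
ee_pos: [0.5477, 0.1376, 0.0532]
tcp_rot: [2.257, 2.156, 0.042]
ft_force: [-0.6, -1.0, 7.9]
opening: -0.0003
```

Call:
{"name": "play_rows", "arguments": {"plan": [[-1,0.05,-0.03,0.15,0],[-1,0.05,-0.03,0.3,0],[-1,0.05,-0.03,0.3,0]]}}

```text
time: 23.55
ee_pos: [0.5479, 0.1377, 0.0518]
tcp_rot: [2.255, 2.156, 0.043]
ft_force: [-3.7, -0.1, 11.9]
opening: 0.0003
```

Run:
```python
from ov import *
o=ctrl.get_obs(); print(o["time"],o["ee_pos"],o["ft_force"],o["wrist_torque"])
im=ctrl.capture("scene"); cv2.imwrite("pics/raw31.png",im)
# overlay with lifted ring: use u trick: draw predicted lifted circles
x0,y0,f=215,190,6
big=cv2.resize(cv2.convertScaleAbs(im[y0:y0+100,x0:x0+130],alpha=2,beta=10),None,fx=f,fy=f,interpolation=cv2.INTER_CUBIC)
t=np.linspace(0,2*np.pi,60)
def dr(c,r,z,col): 
    P=np.c_[c[0]+r*np.cos(t),c[1]+r*np.sin(t),np.full(60,z)]; p=((proj("scene",P)-[x0,y0]+.5)*f-.5).round().astype(int); cv2.polylines(big,[p.reshape(-1,1,2)],True,col,1,cv2.LINE_AA)
s=(.5333,-.126)
dr(s,.021,.191,(0,0,255)); dr(s,.024,.143,(0,255,0)); dr(s,.024,.125,(0,255,0))
a=np.radians(-92.8); X=np.array([np.cos(a),np.sin(a)]); Y=np.array([-X[1],X[0]]); org=np.array(s)-.055*X
for xx,z in((-.203,.064),):
    P=[(*(org+xx*X+j*Y),z) for j in(-.042,.042)]; p=((proj("scene",P)-[x0,y0]+.5)*f).round().astype(int); cv2.line(big,tuple(map(int,p[0])),tuple(map(int,p[1])),(255,0,255),1)
q=lambda xs,ys,z:[(*(org+i*X+j*Y),z) for i,j in((xs[0],ys[0]),(xs[1],ys[0]),(xs[1],ys[1]),(xs[0],ys[1]))]
for A in(q((-.09,.085),(-.035,.035),.012),q((-.03,0),(-.009,.009),.14)):
    p=((proj("scene",A)-[x0,y0]+.5)*f).round().astype(int); cv2.polylines(big,[p.reshape(-1,1,2)],True,(0,255,255),1)
cv2.imwrite("pics/ov31.png",big)
```

```text
23.55 [0.54786597 0.13770932 0.05184572] [-3.65031099 -0.10847744 11.88092672] [-0.14462255  0.50652632 -0.00989861]
```

View pics/ov31.png

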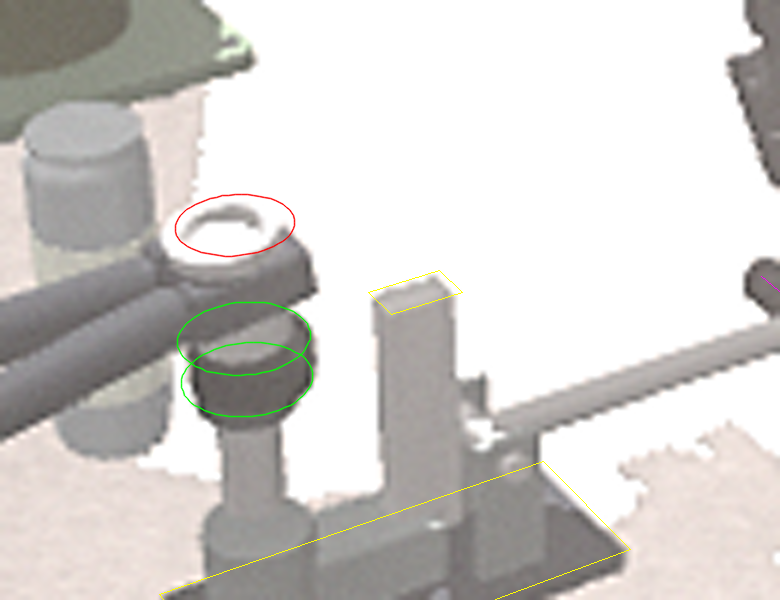

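Call:
{"name": "play_rows", "arguments": {"plan": [[-1,0,-0.15,0.1,0],[-1,0.02,-0.15,0.25,0],[-1,0.02,-0.15,0.4,0],[-1,0.02,-0.15,0.4,0]]}}

```text
time: 24.0
ee_pos: [0.548, 0.1379, 0.0508]
tcp_rot: [2.253, 2.154, 0.048]
ft_force: [-3.3, -0.4, 18.2]
opening: 0.0004
```

```bash
cat > fin.py <<'E'
import sys
from ov import *
o=ctrl.get_obs(); print(o["time"],o["ee_pos"],o["ft_force"],o["wrist_torque"])
im=ctrl.capture("scene"); n=sys.argv[1]; cv2.imwrite(f"pics/raw{n}.png",im)
x0,y0,f=215,190,5
big=cv2.resize(cv2.convertScaleAbs(im[y0:y0+100,x0:x0+155],alpha=2,beta=10),None,fx=f,fy=f,interpolation=cv2.INTER_CUBIC)
t=np.linspace(0,2*np.pi,60)
P2=lambda P:((proj("scene",P)-[x0,y0]+.5)*f-.5).round().astype(int)
s=np.array((.5333,-.126))
for r,z,c in((.021,.191,(0,0,255)),(.024,.143,(0,255,0)),(.024,.125,(0,255,0))):
    cv2.polylines(big,[P2(np.c_[s[0]+r*np.cos(t),s[1]+r*np.sin(t),np.full(60,z)]).reshape(-1,1,2)],True,c,1,cv2.LINE_AA)
a=np.radians(-92.8); X=np.array([np.cos(a),np.sin(a)]); Y=np.array([-X[1],X[0]]); org=s-.055*X
p=P2([(*(org-.203*X+j*Y),.064) for j in(-.042,.042)]); cv2.line(big,tuple(map(int,p[0])),tuple(map(int,p[1])),(255,0,255),1)
p=P2([(*(org+x*X),.064) for x in(-.043,-.203)]); cv2.line(big,tuple(map(int,p[0])),tuple(map(int,p[1])),(255,0,255),1)
for xs,ys,z in(((-.09,.085),(-.035,.035),.012),((-.03,0),(-.009,.009),.14)):
    cv2.polylines(big,[P2([(*(org+i*X+j*Y),z) for i,j in((xs[0],ys[0]),(xs[1],ys[0]),(xs[1],ys[1]),(xs[0],ys[1]))]).reshape(-1,1,2)],True,(0,255,255),1)
cv2.imwrite(f"pics/ov{n}.png",big)
E
python3 fin.py 32
```

```text
24.0 [0.54804174 0.13792267 0.05080271] [-3.30057566 -0.38025499 18.18207694] [-0.13051909  0.60129296 -0.00617912]
```

View pics/ov32.png

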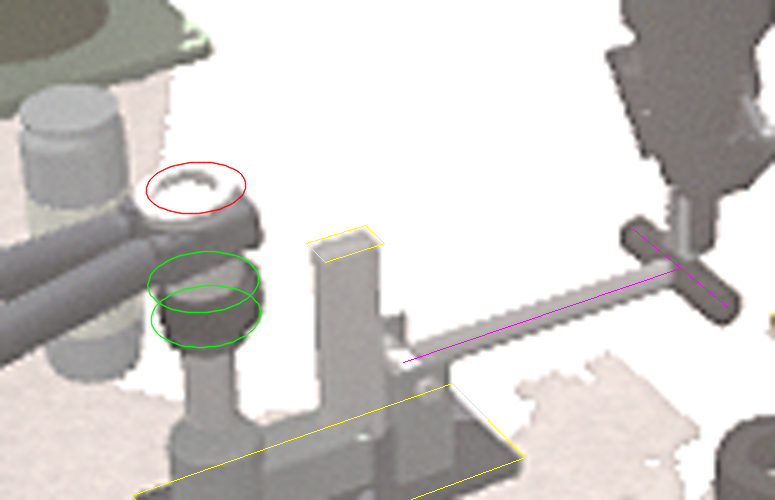

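At the stop: force rose from 8 to 18 N with almost no travel, and the bar sits on the predicted fully-down line. I'll ease the push a little so the jack isn't near tipping, then check that it holds.

Call:
{"name": "play_rows", "arguments": {"plan": [[-1,0,0,0.17,0],[-1,0,0,0.17,0],[-1,0,0,0.17,0],[-1,0,0,0.17,0],[-1,0,0,0.17,0]]}}

```text
time: 24.55
ee_pos: [0.5484, 0.1377, 0.0515]
tcp_rot: [2.252, 2.154, 0.05]
ft_force: [-4.5, 0.7, 14.7]
opening: -0.0002
```

```bash
python3 fin.py 33
python3 - <<'E'
from h import *
im=ctrl.capture("top"); cv2.imwrite("pics/top33.png",im); o=ctrl.get_obs(); print(o["time"],o["ee_pos"],o["ft_force"])
E
```

```text
24.55 [0.54842302 0.13774369 0.05148325] [-4.46354866  0.67460966 14.67264046] [-0.01927986  0.72618539  0.02571053]
24.65 [0.54841797 0.13771456 0.05148476] [-4.45358988 -0.65512648 16.02577823]
```

View pics/ov33.png

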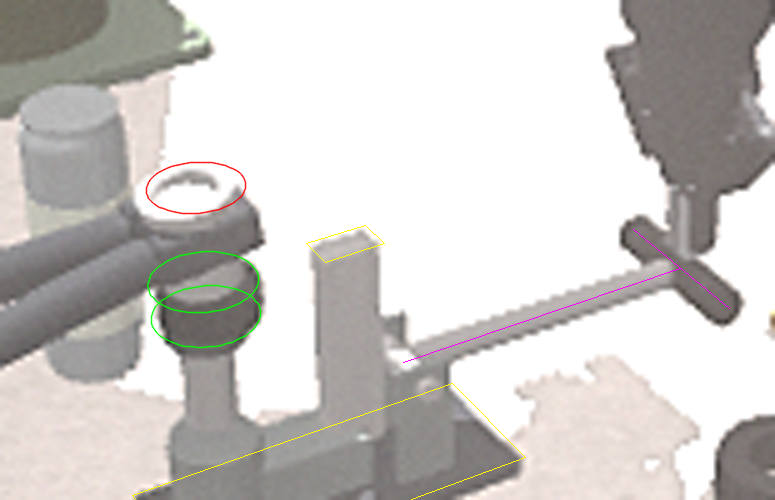

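View pics/top33.png

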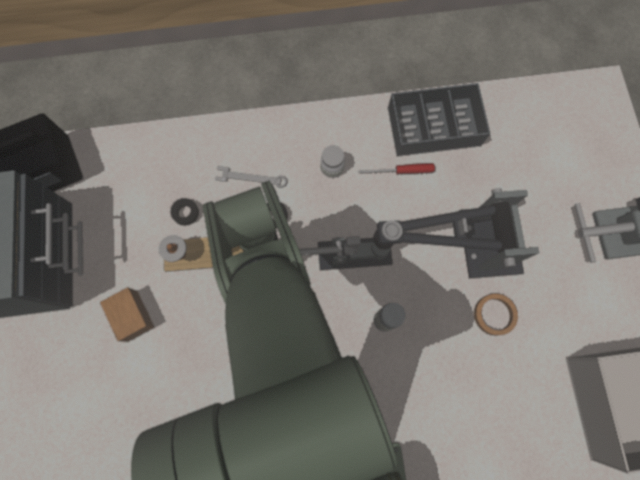

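View pics/raw33.png

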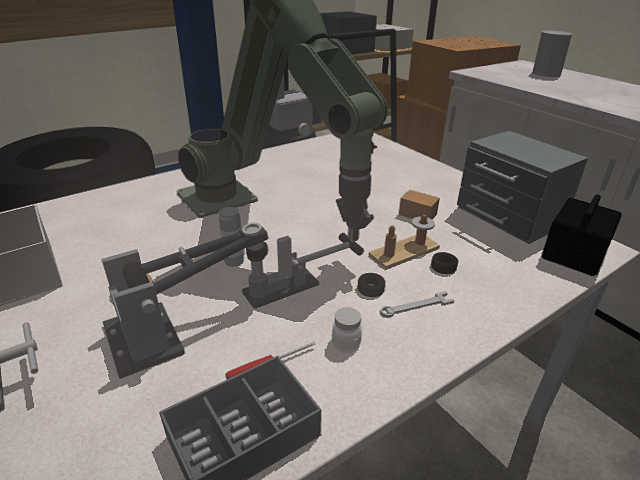

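The state is stable: the pad is under the boss, the arm is raised, the base is flat and the bystanders look unmoved. Handing in.

Run:
```python
from h import *
o=ctrl.get_obs(); print(o["time"],o["ee_pos"],o["ft_force"]); print(ctrl.job_done())
```

```text
24.65 [0.54841797 0.13771456 0.05148476] [-4.45358988 -0.65512648 16.02577823]
the job is handed in; nothing more can be done
None
```

I handed the job in at 24.7 s with the jack under the boss, the arm raised and the closed fingers still holding the handle down at about 15–16 N. The pad went from its post onto the saddle pin first. I then carried the jack by its fin, set it flat under the lift boss and pressed the T-bar along its arc.

**Last checks**
- **Handle:** it appears to be at its stop. The force rose from about 8 to 18 N with almost no further travel, and the bar lies on the line predicted for fully down. I then eased the push to about 15–16 N so the jack would not tip.
- **Jack and pad:** the base looks flat, and the pad was within about 2 mm of the boss centre just before pressing. I did not re-measure the centring after the press.
- **Other things on the bench:** none looks moved in the last pictures.

**What failed or disagreed**
- **First grasp missed:** the fingers closed on the top of the post's pin above the pad, because the fingertips sit about 30 mm farther back than the tool data says. I corrected for this, and nothing looked displaced.
- **Camera bias:** the scene camera read positions several millimetres off the wrist and top cameras, so I did the final centring by comparing the pad and boss within one picture.
- **Lift height:** in the last picture the raised pad appears about 3 mm lower than a full 50 mm lift would put it. I took this for camera bias, since the force and the bar position both indicate the stop.

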